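# Turn a lamp module over under a low shelf and slide it home under a retaining lip

## Task

The LED lamp module lies with its LEDs down under the low clear shelf of the test station. Turn it over beneath the shelf (it has a round grip at its near end), without drawing it out, so that the LEDs look up, then slide it sideways until its long side is fully home against the blue retaining block, under that block's lip. Let go of it, and leave the small jar on the shelf and the yellow meter on the bench where they are.

Things in the scene. Friction and masses are not known exactly. Their poses are not given: they have to be found in the camera images.
- module_center (a point): Centre of the loose lamp module (about 0.26 kg): body 100 (own x) x 60 (own y) x 24 mm (own z), symmetric about this point; dark fins on its +z face, white board with 12 yellow LEDs on its -z face. Starts flat, own +z up (LEDs down), this point 12 mm above the deck. On a long side it stands stably, point 30 mm above the deck. Round grip out of its -x end, towards the robot.
- module_grip (a point): Grip point of the module, 104 mm from module_center along own -x, axes the same. The grip is a black rod 22 mm in diameter, 76 mm long, on the module's own x axis, with two orange rings; this point is 54 mm from the body's end face, 22 mm from the rod's free end, some 45 mm in front of the deck's edge, clear all round (bench 82 mm below): take it from above or leaning to either side.
- station_deck (a point): Centre of the grey deck's top, 70 mm above the bench (fixed). Deck 150 (x) x 300 (y) x 12 mm on an aluminium plinth whose front is set back 40 mm from the deck's front edge. Axes: -x towards the robot (open front), z up. The station's place and heading vary.
- shelf_underside (a point): Centre of the underside of the fixed clear shelf, 86 mm above the deck. Shelf 143 (x) x 300 (y) mm, 10 mm thick at its edges; front edge 10 mm behind the deck's front edge. Four 12 mm posts at x = -50 and 63, y = +-141 mm from station_deck. Axes as station_deck.
- retainer_foot (a point): Foot centre of the fixed blue retaining block, on the deck, 110 mm long in own x (axes as station_deck). T section: stem 20 mm wide (y), 28 mm high; cap 48 mm wide, 9 mm thick, so a lip overhangs 14 mm each side, 28 mm above the deck. It is 95 mm left or right of the deck's centre (varies). Module home: its centre 40 mm from this point in own y, on the side of the deck's middle.
- plain_block_foot (a point): Centre of the foot of the fixed orange block on the opposite side of the deck: 110 x 20 x 22 mm high, no lip. Not the place to go.
- jar: Small loose jar with a red cap, 36 mm in diameter, 45 mm high, origin at the centre of its underside, standing near the back of the shelf's top. To be left alone.
- meter: Loose yellow hand meter with a black dial lying on the bench to the robot's right, 150 x 80 x 42 mm, origin at the centre of its underside. To be left alone.

How it is judged:
By the outcome, as a careful person would: the job done as asked, in the order asked, and still so for the second after the job is handed in, with the robot touching nothing.
It also fails if it takes over 56 s, if anything falls off the work surface, if the arm or the gripper's body presses on something with over 40 N, if the wrist force passes 120 N, or if a joint passes its speed limit or range.

## Robot

A 7-joint arm with a two-finger parallel gripper is mounted at the origin on the work surface. World frame = base frame: x ahead of the robot, y to its left, z up, the work surface at z = 0. Lengths are in m, angles in rad, forces in N, time in s.
With the tool pointing down it reaches from about 0.425 to 0.925 m from the base axis. Payload 6.8 kg.
Tool frame: the origin (TCP) lies where the fingers leave the gripper's body, on its centre line; the fingertips stand 73 mm ahead of it and the grasp point (between the pads) lies 54 mm ahead of it; z points along the fingers, y is the direction in which the jaws open and shut (so a half turn about z gives the same grasp; the last joint's range is limited). The gripper opens to 85 mm and grips with 20 to 120 N. Pads are 22 mm wide; open, the fingers measure 114 mm over their backs; the gripper's body (76 mm by 85 mm) begins 54 mm behind the grasp point. The pads swing forward as they close: fully open they stand 13 mm farther back than shut.
Start: joints at [1.13, 0.477, 0.022, 1.555, -0.011, 1.109, -0.083], TCP at [0.221, -0.638, 0.304] pointing down, gripper open.
Joint ranges: [-2.96, 2.96], [-0.34, 2.1], [-1.41, 1.46], [0.24, 2.44], [-1.37, 4.51], [0.17, 1.92], [-2.96, 2.96]. Speed limits (rad/s): [2.39, 2.39, 3.14, 3.14, 3.14, 3.14, 3.14].

## Interface

Orientations are given as a rotation vector (axis times angle).
In Python, from bench import r gives the robot as it stands.
- The arm moves only by the shell command python3 -m handwheel 'ROWS' [FORCE]. ROWS is JSON, a list that holds one entry, the list of rows, each a list of 7 numbers: the shift along the world's x, y, z in m, then the turn, a rotation vector about the world's x, y, z in rad, then the finger opening in m, from 0 to 0.0854. A call has 1 to 10 rows; each row shifts and turns the commanded pose from where the row before left it; what a row does not reach is not made up. A row lasts 1/12 s, in which the tool goes at most 41.7 mm and 7.16 degrees, less where a joint would pass 70% of its speed; a pose out of reach is approached as far as the arm can. A call is refused whole if a number of a shift passes 0.0417 or a number of a turn 0.125, either way. A call with a gripper value outside its range is refused whole. The fingers move at their own pace and stop on an object; FORCE is the grip in N (left out, the last holds). Time passes only in rows, so rows that do not move let the fingers close. It gives the time, the measured TCP pose, the force and the opening at its end, in the units of the state.
- r.get_obs(): the state, without advancing time (a new reading comes with each control period).
- r.grab_frame(name): name is "side" or "top"; returns (picture, depth): 384x512x3 uint8, red, green, blue; 384x512 float32, m along the optical axis (not along the pixel's ray), 0 where there is no reading.
- r.get_calibration(name): a dict with "vertical_fov" (degrees; the focal length in pixels is half the picture's height over the tangent of half this angle, whatever the lens; pixels are square), "cx", "cy" (the principal point, pixels), "R" (3x3) and "t" (3): a world point X has camera coordinates R X + t. Camera axes: x right, y down, z forward; pixel columns grow to the right and rows downward; lengths in m; the calibration is good to about 2 mm. A picture is of the moment at which its call begins. get_calibration takes no time and is no camera call.
- r.hand_in(): hands the job in, once; it reports no verdict.
Trained networks look in the newest picture that a camera, given by its name, has taken for a name from the list of things; names that differ only in an ending like _2 or _b are one class to them, and where a whole thing is asked for, a point or a joint stands for the part that bears it (a point fixed in the world has none). Each returns a list of dicts, best first, with "p" (0 to 1); they miss things now and then, are a little off and sometimes report something else, mostly with a low value. They report only what shows in the picture. A call takes as long as a camera call.
- r.masks_of(label, camera): "pixels" (384x512 bool, what is visible of it) and "at" ([column, row] in pixels, amid what is visible of it).
The state is a dict: "clock": time; "joints": joint angles; "qvel": joint speeds; "tau": joint torques, N m; "tcp_pos": TCP position; "orientation": TCP orientation; "contact_force": force on the tool from outside, world axes, zero at the start; "moment": the same for the moment, N m; "grip_width": finger opening in m.
Only numpy, scipy, OpenCV 4.12 (cv2) and the standard library are available. Lean on these libraries where they do the work, as an engineer would, in place of code of your own. Each camera call takes 0.05 s, during which the arm holds its last target.

## Working session

There is one attempt and no reset: what is moved stays moved. The work goes in short steps, Python scripts to look and compute and a shell command to move; the robot and the scene stay as the last step left them, time stands still between calls to the robot, and variables do not carry over. Pictures are saved under pics/ and viewed, and the job is handed in when it is done.

```bash
mkdir -p pics; ls; cat > h.py <<'E'
import numpy as np, cv2
from bench import r
from scipy.spatial.transform import Rotation as Ro
def K(c):
    k=r.get_calibration(c); f=192/np.tan(np.radians(k['vertical_fov'])/2); return f,k['cx'],k['cy'],np.array(k['R']),np.array(k['t'])
def world(c,d):
    f,cx,cy,R,t=K(c); v,u=np.mgrid[:384,:512]
    P=np.stack([(u-cx)/f*d,(v-cy)/f*d,d],-1); return (P-t)@R
def proj(c,X):
    f,cx,cy,R,t=K(c); p=np.asarray(X)@R.T+t; return np.stack([cx+f*p[...,0]/p[...,2],cy+f*p[...,1]/p[...,2]],-1)
def save(n,im): cv2.imwrite('pics/'+n,im[...,::-1])
E
python3 - <<'E'
from h import *
o=r.get_obs(); print(o)
for c in('side','top'):
    im,d=r.grab_frame(c); save(c+'0.png',im); np.save(c+'0.npy',d); W=world(c,d)
    for n in('module_center','module_grip','station_deck','shelf_underside','retainer_foot','plain_block_foot','jar','meter'):
        for m in r.masks_of(n,c)[:2]:
            p=m['pixels']&(d>0); w=W[p]
            print(c,n,round(m['p'],2),np.round(m['at']),p.sum(),np.round(np.median(w,0),3) if len(w) else '',np.round(np.percentile(w,[3,97],axis=0),3).tolist() if len(w) else '')
E
```

```text
pics
{'clock': 0.0, 'joints': array([ 1.12989255,  0.47781476,  0.02238175,  1.55644255, -0.01150659,
        1.10929802, -0.08311741]), 'qvel': array([-0.00200218, -0.0013937 , -0.00034035, -0.00049739, -0.00062348,
       -0.00084164, -0.00065191]), 'tau': array([-8.50591005e-04, -5.96467602e+01,  1.60715651e+00, -2.81198841e+01,
        1.23611200e-02,  9.38104960e-03,  4.09365998e-05]), 'tcp_pos': array([ 0.22034374, -0.63754229,  0.30292034]), 'orientation': array([-3.09645439e+00, -5.20007589e-01,  7.07803409e-04]), 'contact_force': array([-0.23501543, -0.52366883,  0.77001058]), 'moment': array([0.05366943, 0.08205693, 0.00842712]), 'grip_width': 0.08537824164512699}
side module_center 0.8 [217. 256.] 819 [0.543 0.082 0.088] [[0.465, 0.053, 0.072], [0.582, 0.115, 0.094]]
side module_grip 0.56 [216. 254.] 806 [0.544 0.082 0.088] [[0.466, 0.054, 0.071], [0.582, 0.115, 0.094]]
side station_deck 0.67 [182. 245.] 8000 [0.588 0.161 0.16 ] [[0.519, -0.04, 0.024], [0.675, 0.253, 0.165]]
side shelf_underside 0.89 [180. 245.] 8276 [0.589 0.159 0.16 ] [[0.519, -0.042, 0.016], [0.679, 0.2
[... 660 characters left out ...]
 [0.603 0.098 0.162] [[0.527, -0.041, 0.068], [0.688, 0.243, 0.167]]
top shelf_underside 0.94 [156. 185.] 9122 [0.602 0.097 0.162] [[0.527, -0.041, 0.068], [0.686, 0.241, 0.166]]
top shelf_underside 0.23 [173. 222.] 444 [0.523 0.073 0.09 ] [[0.469, 0.053, 0.08], [0.554, 0.105, 0.095]]
top retainer_foot 0.58 [125. 224.] 76 [0.53  0.184 0.107] [[0.525, 0.164, 0.077], [0.535, 0.205, 0.109]]
top plain_block_foot 0.55 [207. 207.] 33 [ 0.561 -0.003  0.091] [[0.557, -0.011, 0.076], [0.567, 0.004, 0.094]]
top jar 0.6 [140. 161.] 304 [0.647 0.121 0.205] [[0.634, 0.108, 0.165], [0.665, 0.141, 0.209]]
top meter 0.64 [394. 200.] 1991 [ 0.57  -0.477  0.036] [[0.508, -0.54, 0.012], [0.635, -0.415, 0.042]]
```

```bash
python3 - <<'E'
import cv2
a=cv2.imread('pics/side0.png');b=cv2.imread('pics/top0.png')
cv2.imwrite('pics/s0c.png',cv2.resize(a[170:340,80:340],None,fx=3,fy=3,interpolation=2))
cv2.imwrite('pics/t0c.png',cv2.resize(b[120:270,80:280],None,fx=4,fy=4,interpolation=2))
E
```

```text
(no output)
```

View pics/s0c.png

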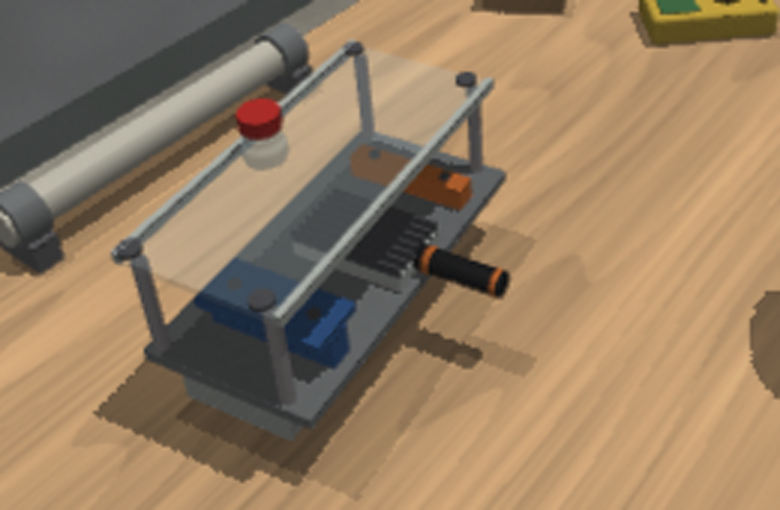

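View pics/t0c.png

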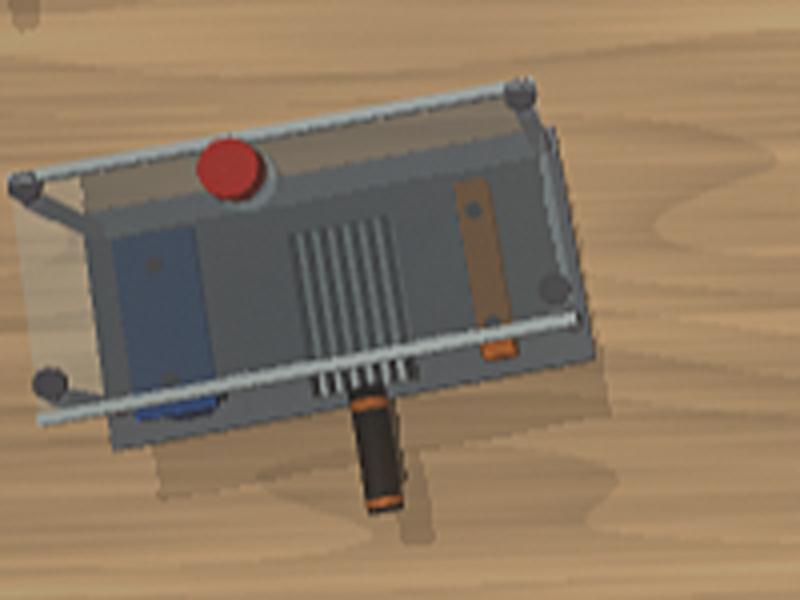

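View pics/side0.png

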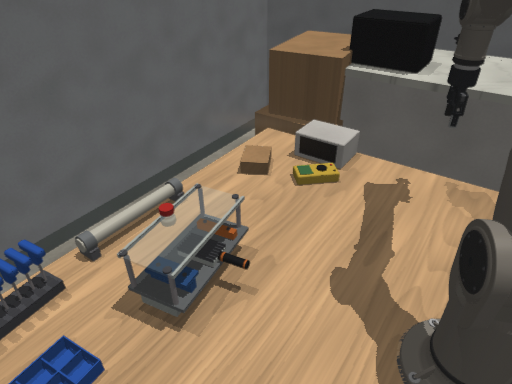

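The side view shows the module at about (217,256), with the blue retainer on its left (+y) and the orange block on its right. The station is turned by roughly +10°. Next I'll fit the station from the shelf depth and the rod from its depth points.

```bash
cat > meas.py <<'E'
from h import *
def rect(P):
    (c,s,a)=cv2.minAreaRect(P.astype(np.float32)*1000); return np.round(c,1),np.round(s,1),round(a,2)
def rod(c,im,d,m,lo=0.03,zc=None):
    W=world(c,d); p=cv2.erode(m.astype(np.uint8),np.ones((2,2)))>0
    return W[p&(d>0)]
E
python3 - <<'E'
from meas import *
for c in('side','top'):
    d=np.load(c+'0.npy'); W=world(c,d); im=cv2.imread('pics/%s0.png'%c)
    roi=(W[...,0]>.45)&(W[...,0]<.75)&(W[...,1]>-.12)&(W[...,1]<.32)&(d>0)
    s=roi&(abs(W[...,2]-.163)<.008)
    s=cv2.morphologyEx(s.astype(np.uint8),cv2.MORPH_OPEN,np.ones((3,3)))>0
    print(c,'shelf',s.sum(),rect(W[s][:,:2]))
    dk=roi&(abs(W[...,2]-.07)<.004); print('deck',dk.sum(),rect(W[dk][:,:2]))
    # rod: dark/orange pixels, z 0.078..0.1 with x<.56
    rr=roi&(W[...,2]>.076)&(W[...,2]<.1)&(W[...,0]<.57)&(W[...,1]>.04)&(W[...,1]<.12)
    P=W[rr]; print('rodpts',len(P))
    for x0 in np.arange(.455,.57,.01):
        q=P[(P[:,0]>=x0)&(P[:,0]<x0+.01)]
        if len(q): print(round(x0,3),len(q),np.round([q[:,1].min(),q[:,1].max(),q[:,2].max()],4))
    v=im.copy(); v[s]=(0,255,0); v[dk]=(255,0,255); v[rr]=(0,0,255); cv2.imwrite('pics/seg_%s.png'%c,cv2.resize(v[120:340,70:340],None,fx=2.5,fy=2.5))
E
```

```text
side shelf 5376 (array([609.2, 101.8]), array([146.2, 302.7]), 9.01)
deck 1996 (array([556.8, 108.6]), array([328.8, 173.2]), 81.03)
rodpts 628
0.455 25 [0.0604 0.0769 0.0918]
0.465 39 [0.0598 0.0787 0.0933]
0.475 39 [0.0637 0.082  0.0924]
0.485 35 [0.0652 0.0824 0.0931]
0.495 38 [0.0666 0.0844 0.0925]
0.505 36 [0.068  0.0848 0.0915]
0.515 34 [0.0699 0.0868 0.0925]
0.525 47 [0.0683 0.1089 0.0938]
0.535 105 [0.0493 0.1111 0.0945]
0.545 92 [0.0507 0.1129 0.0951]
0.555 93 [0.0518 0.1136 0.0942]
0.565 45 [0.0521 0.115  0.0957]
top shelf 8243 (array([612.6, 104. ]), array([144. , 300.9]), 9.16)
deck 908 (array([605.2, 102.6]), array([149.1, 300.4]), 9.31)
rodpts 444
0.465 36 [0.0576 0.0796 0.0963]
0.475 37 [0.0578 0.0787 0.0942]
0.485 43 [0.0607 0.0826 0.0957]
0.495 42 [0.0624 0.0834 0.0937]
0.505 37 [0.0632 0.0839 0.0946]
0.515 38 [0.0648 0.0863 0.0953]
0.525 37 [0.0672 0.0896 0.0946]
0.535 74 [0.0594 0.1093 0.0955]
0.545 92 [0.0508 0.111  0.0985]
0.555 8 [0.0515 0.0701 0.0946]
```

```bash
python3 - <<'E'
import cv2,numpy as np
a=cv2.imread('pics/seg_side.png');b=cv2.imread('pics/seg_top.png')
cv2.imwrite('pics/seg.png',cv2.resize(np.vstack([a,b]),(700,600) ) if 0 else cv2.resize(np.hstack([a,b]),(800,326)))
E
```

```text
(no output)
```

View pics/seg.png

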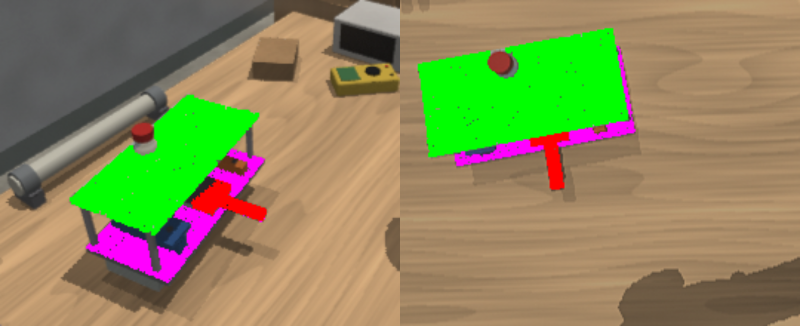

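The shelf and deck fits agree: deck centre is about (0.6045, 0.102) and yaw about 9.1°. I'll move toward the grip and refine the rod's axis on the way.

```bash
python3 -m handwheel '[[[0.02,0.032,0,0,0,-0.017,0.0854],[0.02,0.032,0,0,0,-0.017,0.0854],[0.02,0.032,0,0,0,-0.017,0.0854],[0.02,0.032,0,0,0,-0.017,0.0854],[0.02,0.032,0,0,0,-0.017,0.0854],[0.02,0.032,0,0,0,-0.017,0.0854],[0.02,0.032,0,0,0,-0.017,0.0854],[0.02,0.032,0,0,0,-0.017,0.0854],[0.02,0.032,0,0,0,-0.017,0.0854],[0.02,0.032,0,0,0,-0.017,0.0854]]]' 80
python3 - <<'E'
from meas import *
o=r.get_obs(); print(o['joints'],o['tcp_pos'],Ro.from_rotvec(o['orientation']).as_matrix().round(3))
# rod axis from saved first frames
for c in('side','top'):
    d=np.load(c+'0.npy'); W=world(c,d)
    m=(W[...,2]>.076)&(W[...,2]<.1)&(W[...,0]<.525)&(W[...,0]>.44)&(W[...,1]>.04)&(W[...,1]<.12)&(d>0)
    from scipy.optimize import least_squares
    P=W[m]
    f=lambda p: np.hypot((P[:,1]-p[0]-np.tan(p[1])*(P[:,0]-.49))*np.cos(p[1]),P[:,2]-p[2])-.011
    s=least_squares(f,[.073,.16,.082],loss='soft_l1',f_scale=.001); print(c,s.x,np.degrees(s.x[1]),np.std(f(s.x)),P[:,0].min())
    im=cv2.imread('pics/%s0.png'%c)
    org=m&(im[...,2].astype(int)>im[...,0]*1.8)&(im[...,2]>120); Q=W[org]; a=np.array([np.cos(.16),np.sin(.16)])
    print(np.sort((Q[:,:2]@a)).round(4)[::3], 'min', np.percentile(P[:,:2]@a,[0,1]))
E
```

```text
clock: 1.73
tcp_pos: [0.4212, -0.3164, 0.3042]
orientation: [3.131, 0.254, 0.001]
contact_force: [1.2, -0.4, -0.5]
grip_width: 0.0859
[ 0.62079972  0.23800767 -0.11155473  1.90223348  0.03134905  1.00224202
 -0.91354241] [ 0.42119959 -0.31636777  0.30424725] [[ 0.987  0.161  0.001]
 [ 0.161 -0.987 -0.001]
 [ 0.     0.001 -1.   ]]
side [0.07015686 0.15614942 0.08039398] 8.946702879432694 0.0017294215564026862 0.4617948756265829
[0.4719 0.4737 0.4748 0.476 ] min [0.46770437 0.46811417]
top [0.07164695 0.16186364 0.08141722] 9.274103283362846 0.0014043343448727262 0.4666372267578542
[0.4738 0.4751 0.4758 0.4767 0.4773 0.478 ] min [0.4712187  0.47177841]
```

```bash
python3 -m handwheel '[[[0.0045,0.04,-0.004,-0.0775,-0.0125,0,0.0854],[0.0045,0.04,-0.004,-0.0775,-0.0125,0,0.0854],[0.0045,0.04,-0.004,-0.0775,-0.0125,0,0.0854],[0.0045,0.04,-0.004,-0.0775,-0.0125,0,0.0854],[0.0045,0.04,-0.004,-0.0775,-0.0125,0,0.0854],[0.0045,0.04,-0.004,-0.0775,-0.0125,0,0.0854],[0.0045,0.04,-0.004,-0.0775,-0.0125,0,0.0854],[0.0045,0.04,-0.004,-0.0775,-0.0125,0,0.0854],[0.0045,0.04,-0.004,-0.0775,-0.0125,0,0.0854],[0.0045,0.04,-0.004,-0.0775,-0.0125,0,0.0854]]]' 80
python3 - <<'E'
from meas import *
o=r.get_obs(); print(o['joints'],o['tcp_pos'],Ro.from_rotvec(o['orientation']).as_matrix().round(3))
E
```

```text
clock: 2.57
tcp_pos: [0.464, 0.0681, 0.2658]
orientation: [2.379, 0.191, 0.073]
contact_force: [1.3, -0.5, -0.0]
grip_width: 0.0849
[-0.2845198   0.36059813 -0.4108724   2.04776308  0.79276307  1.34081073
 -2.5377898 ] [0.46402194 0.06814731 0.26581127] [[ 0.987  0.117  0.107]
 [ 0.159 -0.718 -0.677]
 [-0.002  0.686 -0.728]]
```

```bash
python3 -m handwheel '[[[0,0.026,-0.03,0,0,0,0.0854],[0,0.026,-0.03,0,0,0,0.0854],[0,0.026,-0.03,0,0,0,0.0854],[0,0,0,0,0,0,0.0854],[0,0,0,0,0,0,0.0854]]]' 80
python3 - <<'E'
from meas import *
o=r.get_obs(); M=Ro.from_rotvec(o['orientation']).as_matrix();print(o['joints'],o['tcp_pos'],M.round(3),(o['tcp_pos']+.054*M[:,2]),(np.array([.4817,.0697,.082])-.054*M[:,2]-o['tcp_pos']))
im,d=r.grab_frame('side'); save('s1.png',cv2.resize(im[130:330,80:350],None,fx=2.8,fy=2.8))
E
```

```text
clock: 2.98
tcp_pos: [0.4633, 0.1451, 0.1733]
orientation: [2.382, 0.197, 0.064]
contact_force: [0.5, -0.3, 0.6]
grip_width: 0.0854
[-0.40745207  0.57077662 -0.42487759  2.00019333  0.81595565  1.3151323
 -2.74405102] [0.46329181 0.14512817 0.17332325] [[ 0.987  0.124  0.103]
 [ 0.161 -0.719 -0.676]
 [-0.01   0.683 -0.73 ]] [0.46884038 0.10864439 0.13390058] [ 0.01285962 -0.03894439 -0.05190058]
```

View pics/s1.png

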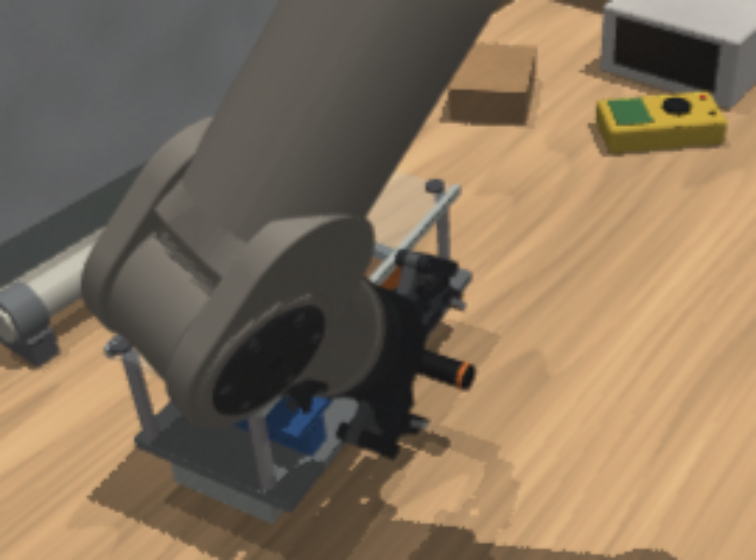

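```bash
python3 - <<'E'
from meas import *
for c in('side','top'):
    im,d=r.grab_frame(c); W=world(c,d); D0=np.load(c+'0.npy'); m=(d>0)&(D0>0)&(D0-d>.015)&(W[...,2]>.05)
    if c=='top': save('t1.png',cv2.resize(im[60:300,40:340],None,fx=2.6,fy=2.6))
    P=W[m]; s=P[:,:2]@[.987,.159]; y=P[:,:2]@[-.159,.987]-.0046
    for s0 in np.arange(.42,.68,.02):
        q=(s>=s0)&(s<s0+.02)
        if q.sum()>5: print(c,round(s0,2),q.sum(),'z',np.percentile(P[q,2],[1,50,99]).round(3),'sy',np.percentile(y[q],[1,99]).round(3))
E
```

```text
side 0.42 3606 z [0.327 0.422 0.562] sy [0.152 0.276]
side 0.44 3473 z [0.212 0.361 0.518] sy [0.097 0.292]
side 0.46 1954 z [0.111 0.375 0.48 ] sy [-0.001  0.29 ]
side 0.48 1175 z [0.133 0.398 0.444] sy [0.017 0.28 ]
side 0.5 661 z [0.355 0.398 0.436] sy [0.232 0.274]
side 0.52 123 z [0.341 0.377 0.401] sy [0.257 0.273]
side 0.56 6 z [0.062 0.115 0.324] sy [-1.382 -0.802]
top 0.42 342 z [0.444 0.518 0.558] sy [0.088 0.137]
top 0.44 1096 z [0.232 0.316 0.511] sy [0.087 0.2  ]
top 0.46 1699 z [0.174 0.299 0.466] sy [-0.008  0.195]
top 0.48 1659 z [0.171 0.301 0.426] sy [-0.009  0.19 ]
top 0.5 1014 z [0.214 0.311 0.401] sy [0.081 0.197]
top 0.52 102 z [0.271 0.355 0.376] sy [0.142 0.225]
```

View pics/t1.png

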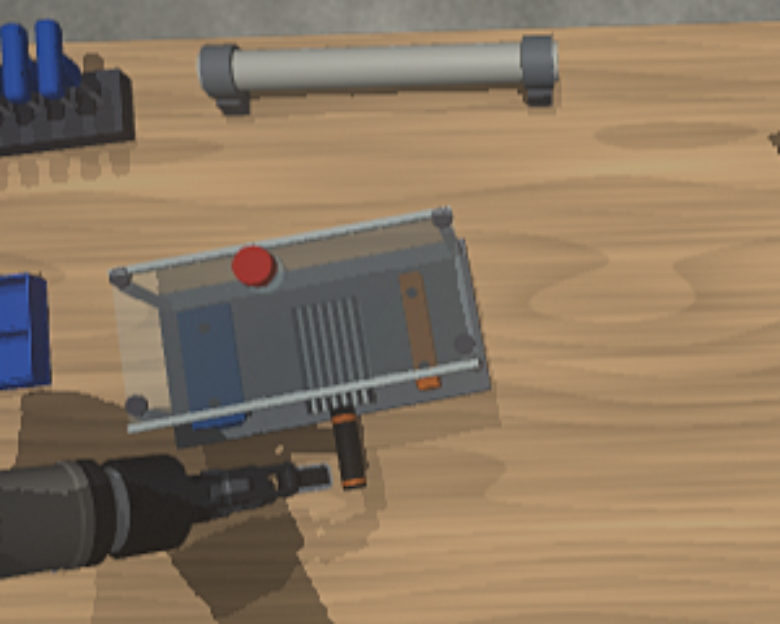

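```bash
python3 -m handwheel '[[[0.0032,-0.0097,-0.013,0,0,0,0.0854],[0.0032,-0.0097,-0.013,0,0,0,0.0854],[0.0032,-0.0097,-0.013,0,0,0,0.0854],[0.0032,-0.0097,-0.013,0,0,0,0.0854],[0,0,0,0,0,0,0.0854],[0,0,0,0,0,0,0.0854]]]' 80
python3 - <<'E'
from meas import *
o=r.get_obs(); M=Ro.from_rotvec(o['orientation']).as_matrix();print(o['joints'],o['tcp_pos'],M.round(3),(o['tcp_pos']+.054*M[:,2]),(np.array([.4817,.0697,.082])-.054*M[:,2]-o['tcp_pos']),M.T@(np.array([.4817,.0697,.082])-.054*M[:,2]-o['tcp_pos']),o['contact_force'])
im,d=r.grab_frame('side'); save('s2.png',cv2.resize(im[170:330,150:350],None,fx=3.7,fy=3.7))
im,d=r.grab_frame('top'); save('t2.png',cv2.resize(im[160:300,80:260],None,fx=4,fy=4))
E
```

```text
clock: 3.63
tcp_pos: [0.4766, 0.104, 0.1231]
orientation: [2.382, 0.191, 0.066]
contact_force: [0.0, -0.1, -0.7]
grip_width: 0.0851
[-0.36639354  0.64159366 -0.37918011  2.04006337  0.90692864  1.21541654
 -2.7913259 ] [0.47660917 0.10395059 0.12310289] [[ 0.988  0.119  0.102]
 [ 0.156 -0.72  -0.676]
 [-0.007  0.684 -0.73 ]] [0.48211625 0.06744013 0.08369911] [-0.00041625  0.00225987 -0.00169911] [-4.64071196e-05 -2.83828570e-03 -3.30553751e-04] [ 0.03917022 -0.13755108 -0.66792489]
```

View pics/s2.png

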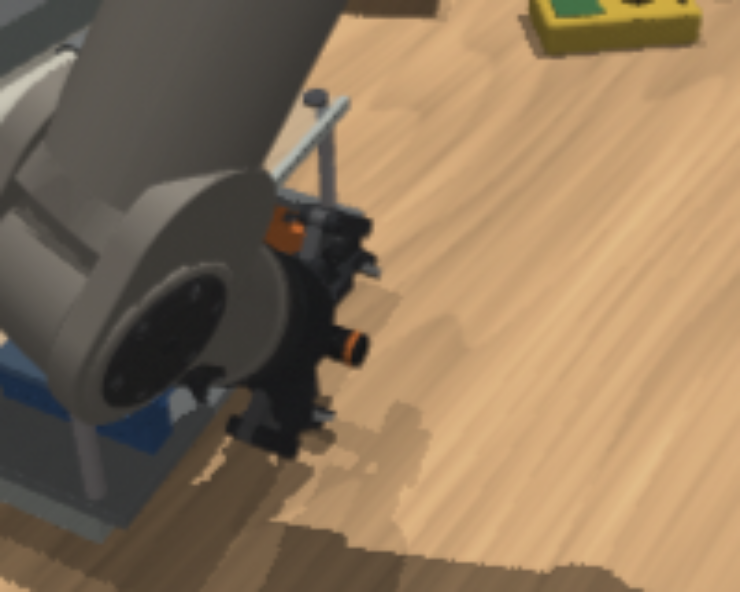

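View pics/t2.png

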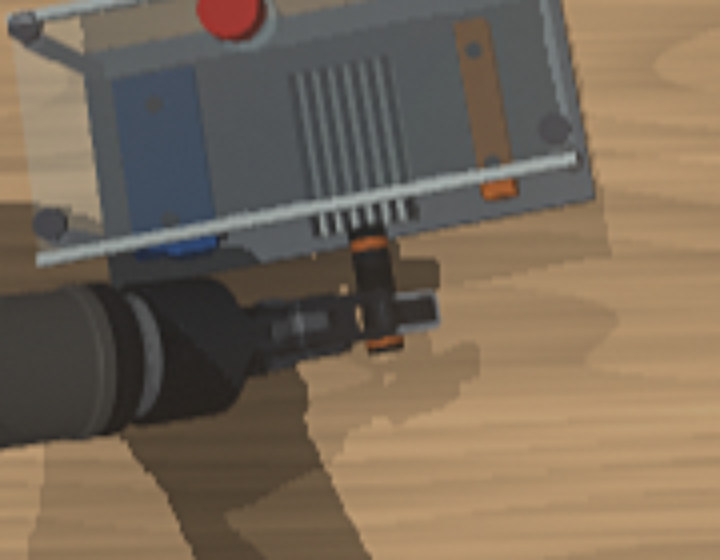

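The gripper straddles the rod just inside the end ring (top crop about 380,320). I'll trim 2.8 mm along the jaw axis and close.

```bash
python3 -m handwheel '[[[0,0.0022,-0.0017,0,0,0,0.06],[0,0,0,0,0,0,0.04],[0,0,0,0,0,0,0.01],[0,0,0,0,0,0,0.01],[0,0,0,0,0,0,0.01],[0,0,0,0,0,0,0.01],[0,0,0,0,0,0,0.01],[0,0,0,0,0,0,0.01]]]' 100
python3 - <<'E'
from meas import *
a=np.array([.987,.159,0]); n=np.cross(a,[0,0,1]); z=np.array([0,0,1])
b=lambda t: np.cos(t)*z+np.sin(t)*n
t0=np.radians(-44)
for N,dt in((14,90/14),):
  for i in range(N):
    t=t0+np.radians(dt)*i; print(np.round(.054*(b(t+np.radians(dt))-b(t)),4).tolist(), (np.radians(dt)*a).round(4)[:2])
E
```

```text
clock: 4.4
tcp_pos: [0.4767, 0.1074, 0.1216]
orientation: [2.383, 0.192, 0.068]
contact_force: [-1.2, -0.5, 2.9]
grip_width: 0.0194
[0.0007, -0.0045, 0.004] [0.1107 0.0178]
[0.0008, -0.0049, 0.0034] [0.1107 0.0178]
[0.0009, -0.0053, 0.0028] [0.1107 0.0178]
[0.0009, -0.0056, 0.0022] [0.1107 0.0178]
[0.0009, -0.0058, 0.0016] [0.1107 0.0178]
[0.001, -0.0059, 0.0009] [0.1107 0.0178]
[0.001, -0.006, 0.0002] [0.1107 0.0178]
[0.001, -0.006, -0.0004] [0.1107 0.0178]
[0.0009, -0.0059, -0.0011] [0.1107 0.0178]
[0.0009, -0.0057, -0.0018] [0.1107 0.0178]
[0.0009, -0.0055, -0.0024] [0.1107 0.0178]
[0.0008, -0.0052, -0.003] [0.1107 0.0178]
[0.0008, -0.0048, -0.0036] [0.1107 0.0178]
[0.0007, -0.0044, -0.0041] [0.1107 0.0178]
```

```bash
python3 -m handwheel '[[[0,0,0.006,0,0,0,0.01],[0,0,0.0065,0,0,0,0.01],[0,0,0.0065,0,0,0,0.01],[0,0,0.0065,0,0,0,0.01],[0,0,0.006,0,0,0,0.01],[0,0,0,0,0,0,0.01],[0,0,0,0,0,0,0.01]]]' 100
python3 - <<'E'
from meas import *
o=r.get_obs(); print(o['joints'],o['contact_force'],o['moment'])
im,d=r.grab_frame('side'); save('s3.png',cv2.resize(im[170:330,100:300],None,fx=3.7,fy=3.7))
im,d=r.grab_frame('top'); save('t3.png',cv2.resize(im[130:270,80:260],None,fx=4,fy=4))
E
```

```text
clock: 4.98
tcp_pos: [0.4768, 0.1075, 0.1534]
orientation: [2.384, 0.192, 0.069]
contact_force: [-0.3, 0.0, -2.3]
grip_width: 0.0191
[-0.36024393  0.5888043  -0.39302577  2.03116269  0.87399542  1.25067213
 -2.74342279] [-0.31217195  0.01326825 -2.34733922] [1.01936622 0.28394071 0.03235719]
```

View pics/s3.png

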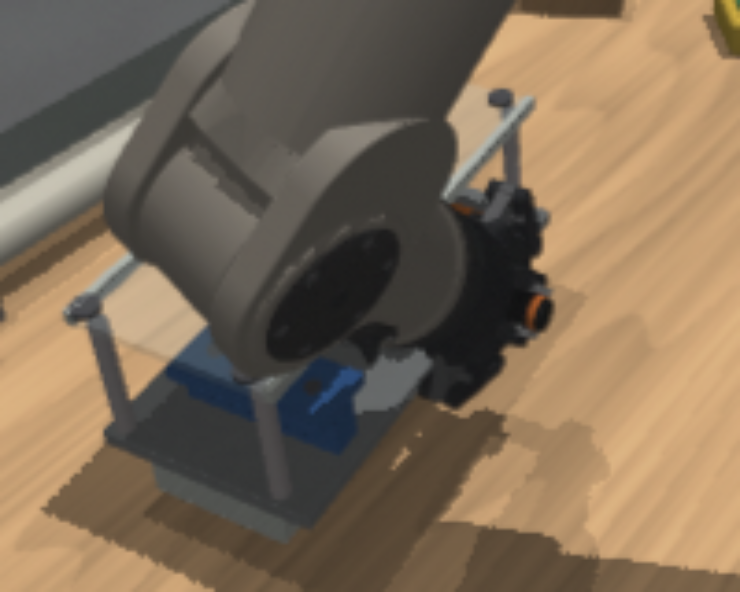

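View pics/t3.png

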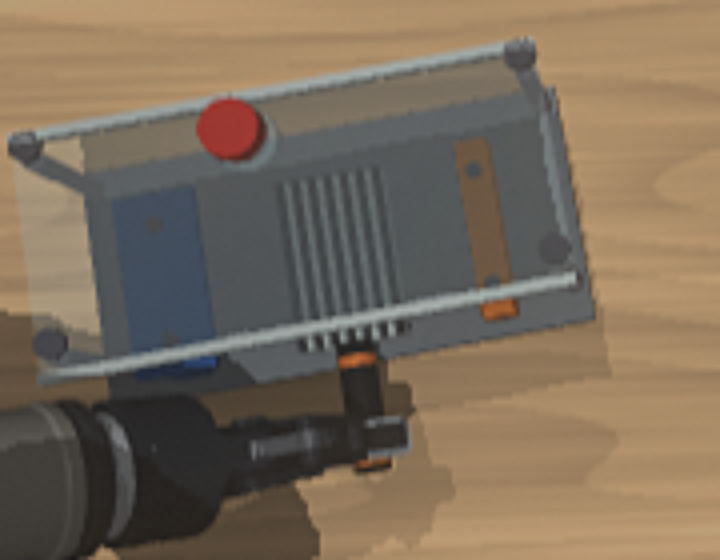

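Lift is clean: about 2.4 N of weight is carried, and the module lies parallel under the shelf. I'll turn the first quarter now.

```bash
python3 -m handwheel '[[[0.0007,-0.0045,0.004,0.1107,0.0178,0,0.01],[0.0008,-0.0049,0.0034,0.1107,0.0178,0,0.01],[0.0009,-0.0053,0.0028,0.1107,0.0178,0,0.01],[0.0009,-0.0056,0.0022,0.1107,0.0178,0,0.01],[0.0009,-0.0058,0.0016,0.1107,0.0178,0,0.01],[0.001,-0.0059,0.0009,0.1107,0.0178,0,0.01],[0.001,-0.006,0.0002,0.1107,0.0178,0,0.01],[0,0,0,0,0,0,0.01]]]' 100
python3 - <<'E'
from meas import *
o=r.get_obs(); M=Ro.from_rotvec(o['orientation']).as_matrix();print(o['joints'],o['tcp_pos']+.054*M[:,2],M.round(3),o['contact_force'],o['moment'])
E
```

```text
clock: 5.75
tcp_pos: [0.4835, 0.0616, 0.1673]
orientation: [-3.099, -0.233, 0.014]
contact_force: [0.0, -1.9, -3.3]
grip_width: 0.0195
[ 0.29417188  0.43954533 -0.64248812  2.07575336  0.33537182  0.73568014
 -1.97475594] [0.48285092 0.06336766 0.11337746] [[ 0.989  0.15  -0.012]
 [ 0.15  -0.988  0.033]
 [-0.007 -0.034 -0.999]] [ 0.0209264  -1.90523224 -3.3051667 ] [-0.24088598  0.19644514 -0.02302619]
```

```bash
python3 -m handwheel '[[[0.001,-0.006,-0.0004,0.1107,0.0178,0,0.01],[0.0009,-0.0059,-0.0011,0.1107,0.0178,0,0.01],[0.0009,-0.0057,-0.0018,0.1107,0.0178,0,0.01],[0.0009,-0.0055,-0.0024,0.1107,0.0178,0,0.01],[0.0008,-0.0052,-0.003,0.1107,0.0178,0,0.01],[0.0008,-0.0048,-0.0036,0.1107,0.0178,0,0.01],[0.0007,-0.0044,-0.0041,0.1107,0.0178,0,0.01],[0,0,0,0,0,0,0.01],[0,0,0,0,0,0,0.01]]]' 100
python3 - <<'E'
from meas import *
o=r.get_obs(); M=Ro.from_rotvec(o['orientation']).as_matrix();print(o['joints'],o['tcp_pos']+.054*M[:,2],M.round(3),o['contact_force'],o['moment'])
im,d=r.grab_frame('side'); save('s4.png',cv2.resize(im[170:330,100:300],None,fx=3.7,fy=3.7))
im,d=r.grab_frame('top'); save('t4.png',cv2.resize(im[130:270,80:260],None,fx=4,fy=4))
E
```

```text
clock: 6.5
tcp_pos: [0.4883, 0.031, 0.1497]
orientation: [-2.318, -0.187, 0.088]
contact_force: [-0.2, 0.9, -2.1]
grip_width: 0.0193
[ 0.91803466  0.85912292 -1.01102917  1.97883419 -0.13625988  0.81951937
 -1.26998792] [0.48168391 0.06984146 0.11282849] [[ 0.987  0.107 -0.122]
 [ 0.162 -0.675  0.72 ]
 [-0.005 -0.73  -0.684]] [-0.17013855  0.86838599 -2.1318315 ] [-1.0696704   0.04554966  0.02789625]
```

View pics/s4.png

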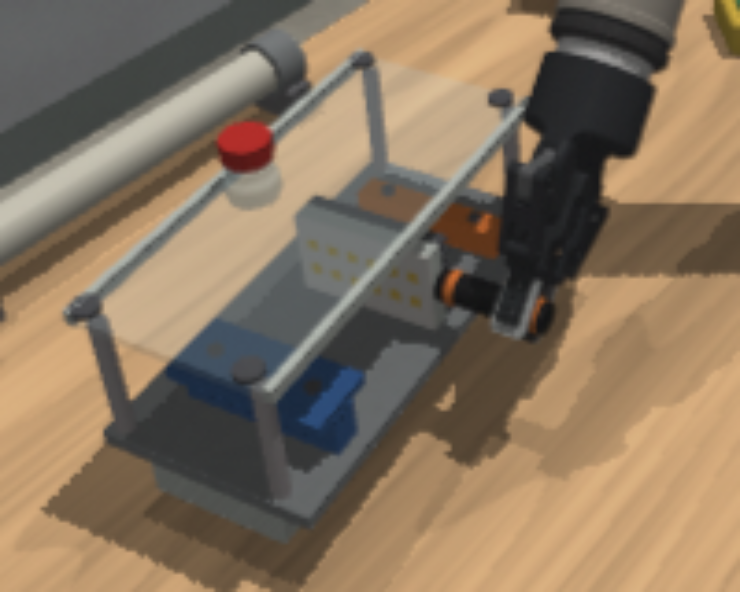

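View pics/t4.png

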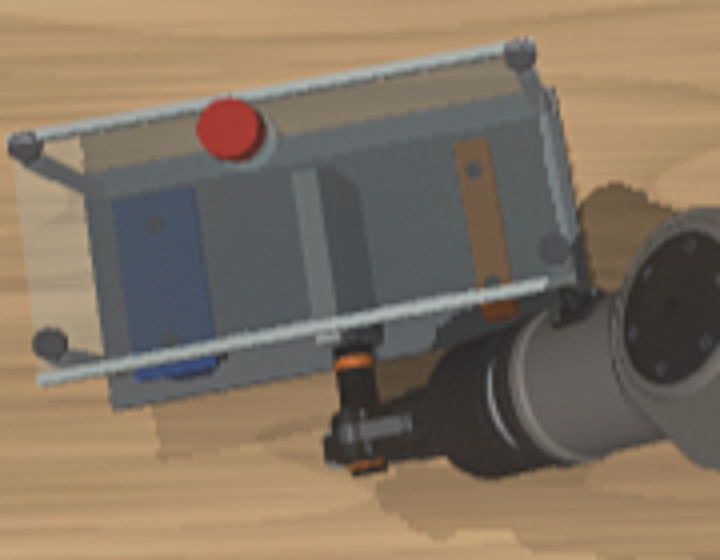

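The module now stands on edge, with the LEDs facing the blue block (side crop about 365,275), and it looks level. I'll lower it the 13 mm to stand on its long side.

```bash
python3 -m handwheel '[[[0,0,-0.003,0,0,0,0.01],[0,0,-0.003,0,0,0,0.01],[0,0,-0.003,0,0,0,0.01],[0,0,-0.002,0,0,0,0.01],[0,0,-0.001,0,0,0,0.01],[0,0,-0.001,0,0,0,0.01],[0,0,0,0,0,0,0.01]]]' 100
python3 - <<'E'
from meas import *
o=r.get_obs(); M=Ro.from_rotvec(o['orientation']).as_matrix();print(o['tcp_pos']+.054*M[:,2],o['contact_force'],o['moment'])
E
```

```text
clock: 7.18
tcp_pos: [0.4888, 0.0321, 0.1387]
orientation: [-2.317, -0.193, 0.084]
contact_force: [-0.8, -0.8, -1.6]
grip_width: 0.0189
[0.48223675 0.07096272 0.10173296] [-0.75269328 -0.83235016 -1.6359761 ] [-0.93873408  0.01145867  0.14790399]
```

```bash
python3 -m handwheel '[[[0,0,-0.001,0.006,0.001,0,0.01],[0,0,-0.001,0.006,0.001,0,0.01],[0,0,0,0,0,0,0.01],[0,0,0,0,0,0,0.01]]]' 100
python3 - <<'E'
from meas import *
o=r.get_obs(); M=Ro.from_rotvec(o['orientation']).as_matrix();print(o['tcp_pos']+.054*M[:,2],M[:,2],o['contact_force'],o['moment'])
E
```

```text
clock: 7.52
tcp_pos: [0.4888, 0.0322, 0.137]
orientation: [-2.304, -0.191, 0.085]
contact_force: [-2.3, -0.5, 3.6]
grip_width: 0.0191
[0.48218165 0.07149112 0.10055754] [-0.12237399  0.72848449 -0.67404373] [-2.25626986 -0.51430069  3.59460634] [-0.28340206  0.09117737  0.40389857]
```

```bash
python3 -m handwheel '[[[0,0,0,0,0,0,0.03],[0,0,0,0,0,0,0.045],[0,0,0,0,0,0,0.065],[0,0,0,0,0,0,0.0854],[0,0,0,0,0,0,0.0854],[0,0,0,0,0,0,0.0854]]]' 100
python3 - <<'E'
from meas import *
o=r.get_obs(); print(o['contact_force'])
im,d=r.grab_frame('side'); save('s5.png',cv2.resize(im[170:330,100:300],None,fx=3.7,fy=3.7)); W=world('side',d)
im2,d2=r.grab_frame('top'); save('t5.png',cv2.resize(im2[130:270,80:260],None,fx=4,fy=4))
E
```

```text
clock: 8.02
tcp_pos: [0.489, 0.0318, 0.1366]
orientation: [-2.305, -0.191, 0.085]
contact_force: [-0.6, -0.2, -0.3]
grip_width: 0.0852
[-0.56762811 -0.16893145 -0.25485202]
```

View pics/s5.png

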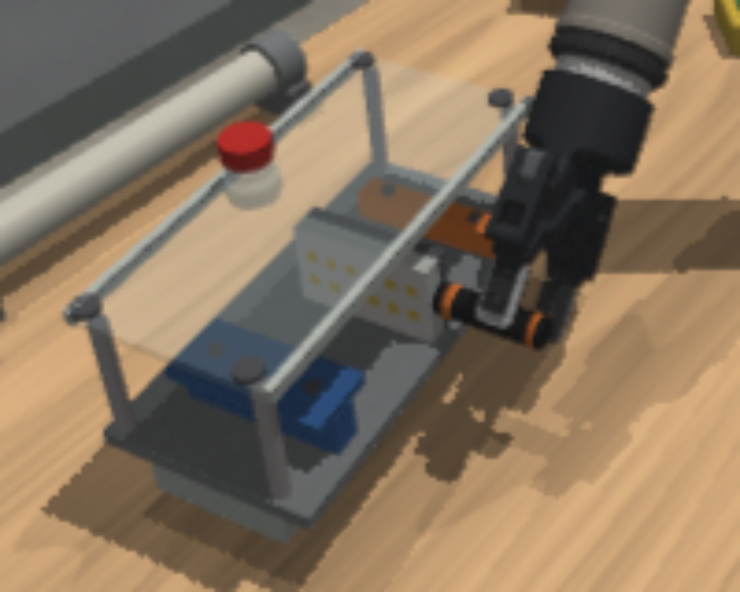

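View pics/t5.png

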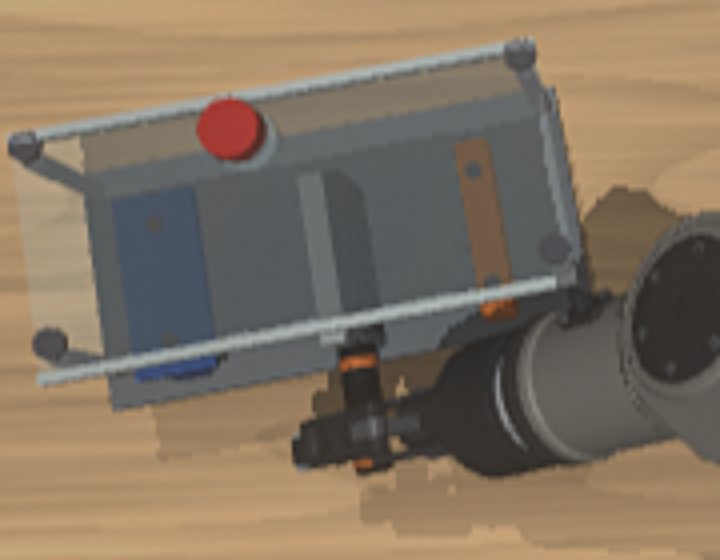

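Module stands stably on its long side with the gripper open. I'll back off, then swing over the rod to the other lean.

```bash
python3 -m handwheel '[[[0.0017,-0.01,0.0093,0,0,0,0.0854],[0.0017,-0.01,0.0093,0,0,0,0.0854],[0.0017,-0.01,0.0093,0,0,0,0.0854],[0.0017,-0.01,0.0093,0,0,0,0.0854],[0,0,0.0093,0,0,0,0.0854],[0,0,0.01,0,0,0,0.0854],[0,0,0,0,0,0,0.0854]]]' 100
python3 - <<'E'
from meas import *
o=r.get_obs(); M=Ro.from_rotvec(o['orientation']).as_matrix(); p=o['tcp_pos'];print(p,o['joints'],o['contact_force'])
a=np.array([.987,.159,0]); n=np.cross(a,[0,0,1]); z=np.array([0,0,1])
b=lambda t: np.cos(t)*z+np.sin(t)*n
G=np.array([.482,.0705,.1]); print((p-G)@a,np.degrees(np.arctan2((p-G)@n,(p-G)[2])),np.linalg.norm(p-G))
D=np.radians(-91/14)
for i in range(14):
    t=np.radians(46.5)+D*i; print(np.round(.115*(b(t+D)-b(t)),4).tolist(),(D*a).round(4)[:2])
E
```

```text
clock: 8.7
tcp_pos: [0.4961, -0.0072, 0.195]
orientation: [-2.305, -0.193, 0.083]
contact_force: [0.6, -0.1, 0.4]
grip_width: 0.0853
[ 0.49613626 -0.00723147  0.19501225] [ 0.99428002  0.81067483 -1.04232627  1.92021941 -0.15812989  0.9548571
 -1.24909378] [ 0.61879121 -0.10623069  0.418028  ]
0.0015931874977147004 39.73137837424078 0.12356918913086862
[-0.0015, 0.0094, 0.0089] [-0.112 -0.018]
[-0.0017, 0.0103, 0.0078] [-0.112 -0.018]
[-0.0018, 0.0111, 0.0066] [-0.112 -0.018]
[-0.0019, 0.0118, 0.0053] [-0.112 -0.018]
[-0.002, 0.0123, 0.0039] [-0.112 -0.018]
[-0.002, 0.0126, 0.0024] [-0.112 -0.018]
[-0.0021, 0.0128, 0.001] [-0.112 -0.018]
[-0.0021, 0.0129, -0.0005] [-0.112 -0.018]
[-0.002, 0.0127, -0.002] [-0.112 -0.018]
[-0.002, 0.0124, -0.0034] [-0.112 -0.018]
[-0.0019, 0.012, -0.0048] [-0.112 -0.018]
[-0.0018, 0.0113, -0.0062] [-0.112 -0.018]
[-0.0017, 0.0106, -0.0074] [-0.112 -0.018]
[-0.0016, 0.0097, -0.0086] [-0.112 -0.018]
```

```bash
python3 -m handwheel '[[[-0.0015,0.0094,0.0089,-0.112,-0.018,0,0.0854],[-0.0017,0.0103,0.0078,-0.112,-0.018,0,0.0854],[-0.0018,0.0111,0.0066,-0.112,-0.018,0,0.0854],[-0.0019,0.0118,0.0053,-0.112,-0.018,0,0.0854],[-0.002,0.0123,0.0039,-0.112,-0.018,0,0.0854],[-0.002,0.0126,0.0024,-0.112,-0.018,0,0.0854],[-0.0021,0.0128,0.001,-0.112,-0.018,0,0.0854],[0,0,0,0,0,0,0.0854]]]' 100
python3 -m handwheel '[[[-0.0021,0.0129,-0.0005,-0.112,-0.018,0,0.0854],[-0.002,0.0127,-0.002,-0.112,-0.018,0,0.0854],[-0.002,0.0124,-0.0034,-0.112,-0.018,0,0.0854],[-0.0019,0.012,-0.0048,-0.112,-0.018,0,0.0854],[-0.0018,0.0113,-0.0062,-0.112,-0.018,0,0.0854],[-0.0017,0.0106,-0.0074,-0.112,-0.018,0,0.0854],[-0.0016,0.0097,-0.0086,-0.112,-0.018,0,0.0854],[0,0,0,0,0,0,0.0854],[0,0,0,0,0,0,0.0854]]]' 100
cat >> meas.py <<'E'
from scipy.optimize import least_squares
def rodfit(c,d,zr,x0=.44,x1=.53,y=(.02,.16),ym=.073):
    W=world(c,d); m=(abs(W[...,2]-zr-.005)<.013)&(W[...,0]<x1)&(W[...,0]>x0)&(W[...,1]>y[0])&(W[...,1]<y[1])&(d>0); P=W[m]
    f=lambda p: np.hypot((P[:,1]-p[0]-np.tan(p[1])*(P[:,0]-.49))*np.cos(p[1]),P[:,2]-p[2])-.011
    s=least_squares(f,[ym,.16,zr],loss='soft_l1',f_scale=.001); return s.x,len(P),P[:,0].min()
E
python3 - <<'E'
from meas import *
o=r.get_obs(); M=Ro.from_rotvec(o['orientation']).as_matrix(); p=o['tcp_pos'];print(p,o['joints'],o['contact_force'],M.round(3))
G=np.array([.482,.0705,.1]); print('to go',G-.054*M[:,2]-p,'tool',M.T@(G-.054*M[:,2]-p))
for c in('side','top'):
    im,d=r.grab_frame(c); print(rodfit(c,d,.1)); save(c+'6.png',cv2.resize(im[130:330,80:330],None,fx=3,fy=3))
E
```

```text
clock: 9.37
tcp_pos: [0.4809, 0.0821, 0.231]
orientation: [-3.096, -0.279, 0.005]
contact_force: [-0.2, 1.4, -0.3]
grip_width: 0.085
clock: 10.12
tcp_pos: [0.468, 0.1557, 0.1941]
orientation: [2.377, 0.2, 0.064]
contact_force: [0.5, -0.5, -0.3]
grip_width: 0.0854
[0.46804663 0.15566399 0.19412672] [-0.31606874  0.57736289 -0.55979494  1.9616933   0.8391256   1.41002807
 -2.74926043] [ 0.5475552  -0.53058326 -0.25627768] [[ 0.987  0.126  0.103]
 [ 0.163 -0.716 -0.679]
 [-0.012  0.686 -0.727]]
to go [ 0.00836785 -0.04851593 -0.05486197] tool [ 0.00099413 -0.0018552   0.07368325]
(array([0.07274293, 0.16141557, 0.09848847]), 236, np.float64(0.4615704505887186))
(array([0.0742057 , 0.14916861, 0.09961427]), 266, np.float64(0.4665690511885296))
```

View pics/top6.png

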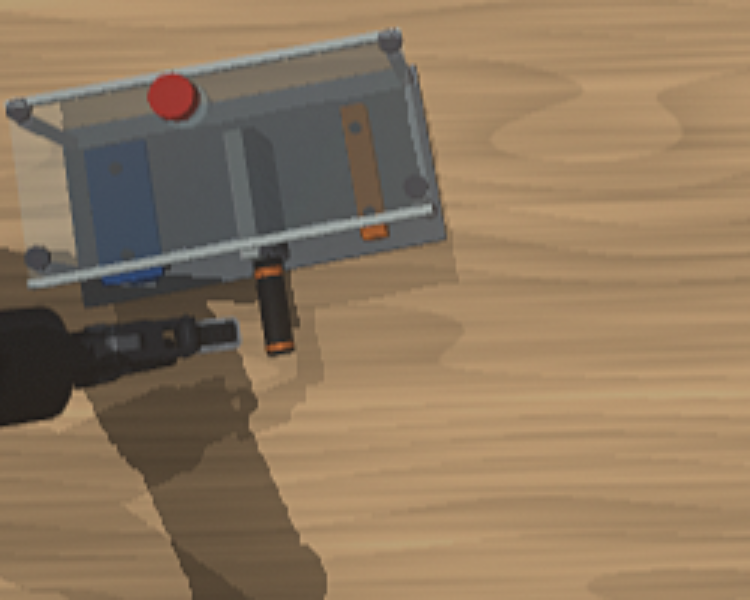

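View pics/side6.png

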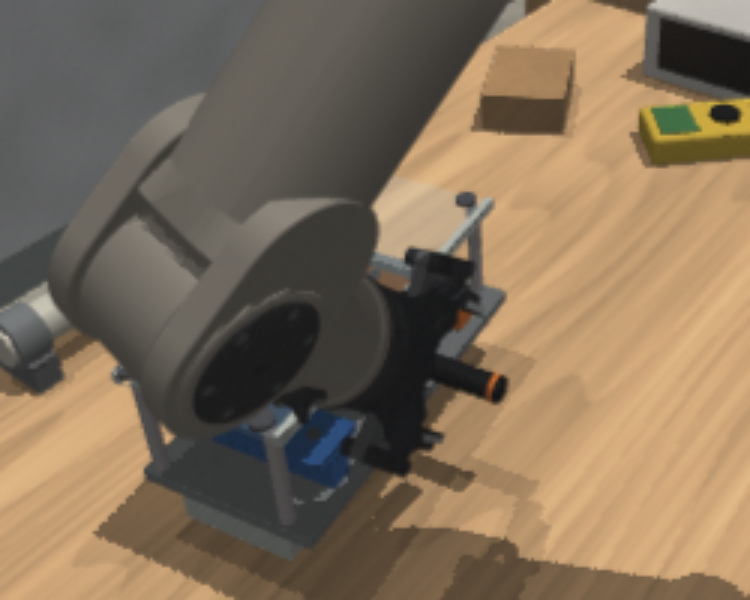

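```bash
python3 -m handwheel '[[[0.0017,-0.0094,-0.0111,0,0,0,0.0854],[0.0017,-0.0094,-0.0111,0,0,0,0.0854],[0.0017,-0.0094,-0.0111,0,0,0,0.0854],[0.0017,-0.0094,-0.0111,0,0,0,0.0854],[0.0016,-0.0092,-0.0109,0,0,0,0.0854],[0,0,0,0,0,0,0.0854],[0,0,0,0,0,0,0.0854]]]' 100
python3 - <<'E'
from meas import *
o=r.get_obs(); M=Ro.from_rotvec(o['orientation']).as_matrix(); p=o['tcp_pos'];print(p,o['joints'],o['contact_force'])
G=np.array([.482,.0722,.0995]); print('to go',G-.054*M[:,2]-p,'tool',M.T@(G-.054*M[:,2]-p))
E
```

```text
clock: 10.8
tcp_pos: [0.4777, 0.1058, 0.1401]
orientation: [2.376, 0.191, 0.065]
contact_force: [0.2, 0.3, 0.3]
grip_width: 0.0856
[0.47770085 0.10578828 0.14009454] [-0.2670341   0.64084327 -0.51154798  2.02517326  0.93599893  1.30279566
 -2.80147424] [0.22477262 0.33943208 0.26763613]
to go [-0.00121362  0.00316551 -0.00141842] tool [-0.00069188 -0.00338609 -0.00124938]
```

```bash
python3 -m handwheel '[[[-0.001,0.003,-0.0014,0,0,0,0.07],[0,0,0,0,0,0,0.05],[0,0,0,0,0,0,0.035],[0,0,0,0,0,0,0.025],[0,0,0,0,0,0,0.01],[0,0,0,0,0,0,0.01],[0,0,0,0,0,0,0.01],[0,0,0,0,0,0,0.01]]]' 100
python3 -m handwheel '[[[0,0,0.005,0,0,0,0.01],[0,0,0.006,0,0,0,0.01],[0,0,0.003,0,0,0,0.01],[0,0,0,0,0,0,0.01],[0,0,0,0,0,0,0.01]]]' 100
python3 - <<'E'
from meas import *
o=r.get_obs(); M=Ro.from_rotvec(o['orientation']).as_matrix(); p=o['tcp_pos'];print(p+.054*M[:,2],M.round(3),o['joints'],o['contact_force'],o['moment'])
for c in('side','top'):
    im,d=r.grab_frame(c); print(rodfit(c,d,.114)); save(c+'7.png',cv2.resize(im[130:330,80:330],None,fx=3,fy=3))
E
```

```text
clock: 11.47
tcp_pos: [0.4771, 0.1101, 0.1397]
orientation: [2.377, 0.192, 0.069]
contact_force: [-1.3, 0.8, 3.1]
grip_width: 0.0194
clock: 11.88
tcp_pos: [0.477, 0.11, 0.1536]
orientation: [2.377, 0.192, 0.068]
contact_force: [0.3, 0.6, -2.8]
grip_width: 0.0192
[0.48266529 0.07332098 0.1143752 ] [[ 0.987  0.119  0.104]
 [ 0.158 -0.717 -0.679]
 [-0.006  0.687 -0.726]] [-0.26740483  0.61823927 -0.5202383   2.01976549  0.9190761   1.31822567
 -2.78382937] [ 0.31949562  0.62478538 -2.81550185] [0.98266252 0.38487241 0.06089444]
(array([2.99568156e+02, 1.57073133e+00, 1.12185329e-01]), 285, np.float64(0.455221927874641))
(array([0.06657155, 0.37641182, 0.11340024]), 245, np.float64(0.46457664343075056))
```

View pics/top7.png

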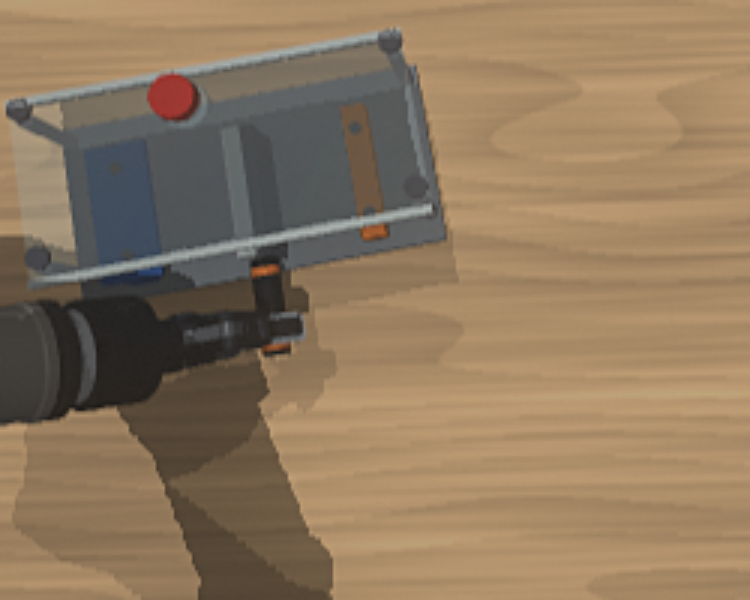

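```bash
python3 -m handwheel '[[[0.0007,-0.0045,0.004,0.1107,0.0178,0,0.01],[0.0008,-0.0049,0.0034,0.1107,0.0178,0,0.01],[0.0009,-0.0053,0.0028,0.1107,0.0178,0,0.01],[0.0009,-0.0056,0.0022,0.1107,0.0178,0,0.01],[0.0009,-0.0058,0.0016,0.1107,0.0178,0,0.01],[0.001,-0.0059,0.0009,0.1107,0.0178,0,0.01],[0.001,-0.006,0.0002,0.1107,0.0178,0,0.01],[0,0,0,0,0,0,0.01]]]' 100
python3 -m handwheel '[[[0.001,-0.006,-0.0004,0.1107,0.0178,0,0.01],[0.0009,-0.0059,-0.0011,0.1107,0.0178,0,0.01],[0.0009,-0.0057,-0.0018,0.1107,0.0178,0,0.01],[0.0009,-0.0055,-0.0024,0.1107,0.0178,0,0.01],[0.0008,-0.0052,-0.003,0.1107,0.0178,0,0.01],[0.0008,-0.0048,-0.0036,0.1107,0.0178,0,0.01],[0.0007,-0.0044,-0.0041,0.1107,0.0178,0,0.01],[0,0,0,0.01,0.0015,0,0.01],[0,0,0,0,0,0,0.01]]]' 100
python3 - <<'E'
from meas import *
o=r.get_obs(); M=Ro.from_rotvec(o['orientation']).as_matrix(); p=o['tcp_pos'];print(p+.054*M[:,2],M.round(3),o['joints'],o['contact_force'],o['moment'])
for c in('side','top'):
    im,d=r.grab_frame(c); save(c+'8.png',cv2.resize(im[130:330,80:330],None,fx=3,fy=3))
E
```

```text
clock: 12.65
tcp_pos: [0.4839, 0.0643, 0.1678]
orientation: [-3.105, -0.234, 0.014]
contact_force: [-0.2, -1.4, -2.9]
grip_width: 0.0192
clock: 13.4
tcp_pos: [0.4886, 0.0334, 0.1501]
orientation: [-2.313, -0.186, 0.088]
contact_force: [-0.8, 0.5, -2.1]
grip_width: 0.0193
[0.48203882 0.07247085 0.11340912] [[ 0.987  0.107 -0.122]
 [ 0.162 -0.672  0.723]
 [-0.005 -0.733 -0.68 ]] [ 0.98283163  0.94298062 -1.13115764  1.97524404  0.02087905  0.82208066
 -1.41934353] [-0.80115889  0.48157924 -2.08376851] [-1.07209233e+00 -1.84647548e-02  1.00968692e-03]
```

View pics/top8.png

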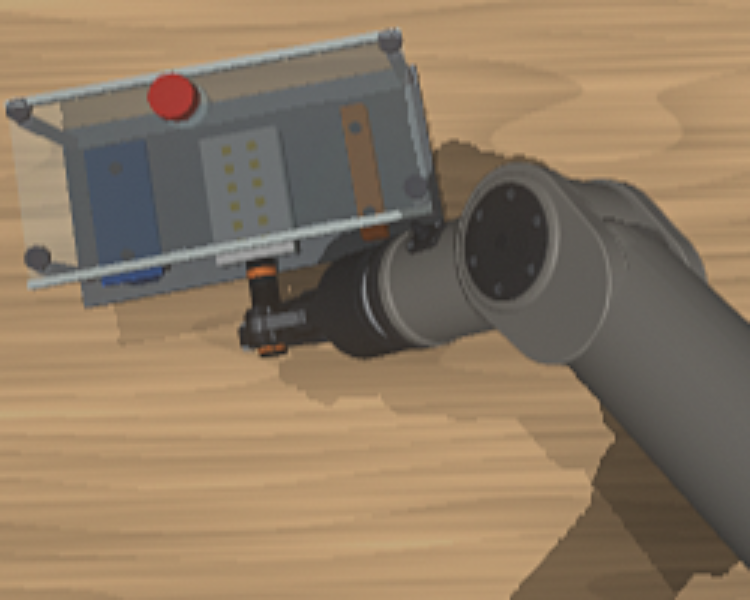

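View pics/side8.png

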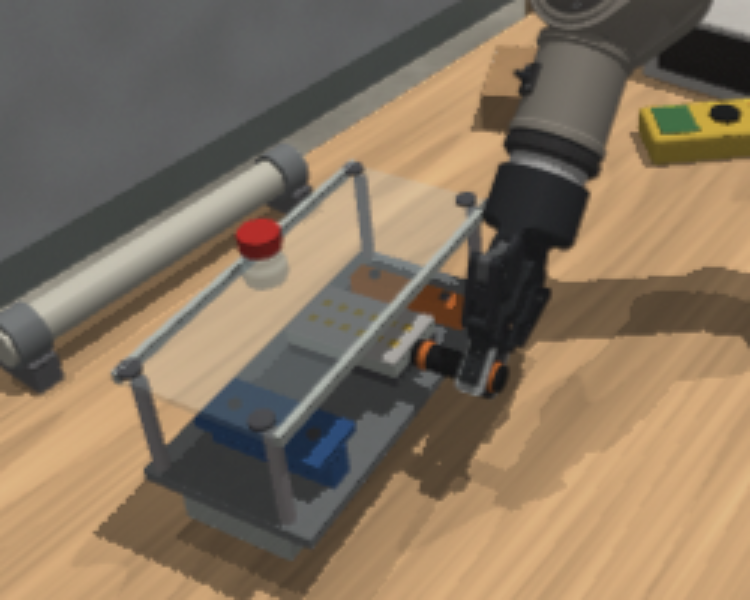

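LEDs are up (top crop about 240,185). Before lowering, I'll check the wrist's clearance to the shelf's front right corner.

```bash
python3 - <<'E'
from meas import *
for c in('side','top'):
    im,d=r.grab_frame(c); W=world(c,d); D0=np.load(c+'0.npy'); m=(d>0)&(D0>0)&(D0-d>.015)&(W[...,2]>.05)
    P=W[m]; s=P[:,:2]@[.987,.159]; y=P[:,:2]@[-.159,.987]-.0046
    for s0 in np.arange(.48,.62,.02):
        q=(s>=s0)&(s<s0+.02)&(P[:,2]>.1)&(y>-.3)
        if q.sum()>5: print(c,round(s0,2),q.sum(),'z',np.percentile(P[q,2],[1,50,99]).round(3),'sy',np.percentile(y[q],[1,99]).round(3))
E
```

```text
side 0.48 1328 z [0.116 0.258 0.396] sy [-0.245  0.014]
side 0.5 709 z [0.113 0.293 0.386] sy [-0.238  0.004]
side 0.52 227 z [0.108 0.339 0.375] sy [-0.231  0.005]
side 0.54 236 z [0.102 0.123 0.127] sy [-0.037  0.024]
side 0.56 92 z [0.103 0.123 0.126] sy [-0.037  0.025]
top 0.48 1581 z [0.131 0.336 0.403] sy [-0.295  0.011]
top 0.5 1226 z [0.121 0.334 0.392] sy [-0.289 -0.004]
top 0.52 567 z [0.117 0.345 0.381] sy [-0.275  0.002]
top 0.54 149 z [0.105 0.125 0.361] sy [-0.215  0.024]
```

```bash
python3 -m handwheel '[[[0,0,-0.006,0,0,0,0.01],[0,0,-0.007,0,0,0,0.01],[0,0,-0.007,0,0,0,0.01],[0,0,-0.005,0,0,0,0.01],[0,0,-0.003,0,0,0,0.01],[0,0,-0.001,0,0,0,0.01],[0,0,0,0,0,0,0.01],[0,0,0,0,0,0,0.01]]]' 100
python3 - <<'E'
from meas import *
o=r.get_obs(); M=Ro.from_rotvec(o['orientation']).as_matrix(); p=o['tcp_pos'];print(p+.054*M[:,2],o['joints'],o['contact_force'],o['moment'])
E
```

```text
clock: 14.27
tcp_pos: [0.4893, 0.0345, 0.1232]
orientation: [-2.313, -0.191, 0.084]
contact_force: [-0.0, -0.8, -2.3]
grip_width: 0.0189
[0.48273959 0.07355587 0.0864161 ] [ 0.96139453  0.9807003  -1.09732278  1.97909141  0.04601603  0.78401591
 -1.40333823] [-0.03868327 -0.75849903 -2.27451172] [-1.11430489 -0.00400142 -0.0386453 ]
```

```bash
python3 -m handwheel '[[[0,0,-0.001,0,0,0,0.01],[0,0,-0.001,0,0,0,0.01],[0,0,-0.001,0,0,0,0.01],[0,0,0,0,0,0,0.01],[0,0,0,0,0,0,0.01]]]' 100
python3 - <<'E'
from meas import *
o=r.get_obs(); M=Ro.from_rotvec(o['orientation']).as_matrix(); p=o['tcp_pos'];print(p+.054*M[:,2],M.round(3),o['contact_force'],o['moment'])
E
```

```text
clock: 14.68
tcp_pos: [0.4893, 0.0347, 0.1204]
orientation: [-2.313, -0.192, 0.084]
contact_force: [0.2, 0.6, 0.7]
grip_width: 0.0194
[0.48274817 0.07374853 0.08365673] [[ 0.986  0.112 -0.121]
 [ 0.165 -0.671  0.722]
 [ 0.    -0.732 -0.681]] [0.15021524 0.63176454 0.69811807] [-0.69983261 -0.24018117  0.11548648]
```

Touching the deck now. I'll slide most of the way (55 mm) along the station's y.

```bash
python3 -m handwheel '[[[-0.0011,0.0068,0,0,0,0,0.01],[-0.0011,0.0068,0,0,0,0,0.01],[-0.0011,0.0068,0,0,0,0,0.01],[-0.0011,0.0068,0,0,0,0,0.01],[-0.0011,0.0068,0,0,0,0,0.01],[-0.0011,0.0068,0,0,0,0,0.01],[-0.0011,0.0068,0,0,0,0,0.01],[-0.0011,0.0068,0,0,0,0,0.01],[0,0,0,0,0,0,0.01],[0,0,0,0,0,0,0.01]]]' 100
python3 - <<'E'
from meas import *
o=r.get_obs(); M=Ro.from_rotvec(o['orientation']).as_matrix(); p=o['tcp_pos'];g=p+.054*M[:,2];print(g,g[:2]@[-.159,.987]-.0046,M.round(3),o['joints'],o['contact_force'],o['moment'])
for c in('side','top'):
    im,d=r.grab_frame(c); save(c+'9.png',cv2.resize(im[150:310,80:280],None,fx=4,fy=3.75)); W=world(c,d)
E
```

```text
clock: 15.52
tcp_pos: [0.4797, 0.0898, 0.1204]
orientation: [-2.313, -0.195, 0.086]
contact_force: [-0.7, 1.3, 0.5]
grip_width: 0.019
[0.4730495  0.12878985 0.08359937] 0.04730071321149115 [[ 0.986  0.113 -0.123]
 [ 0.167 -0.671  0.722]
 [-0.001 -0.733 -0.681]] [ 0.88006299  0.97366626 -1.105604    2.029137    0.03177073  0.68045161
 -1.45763237] [-0.72394176  1.28172437  0.50779019] [-0.52383411 -0.2266222   0.35746229]
```

View pics/top9.png

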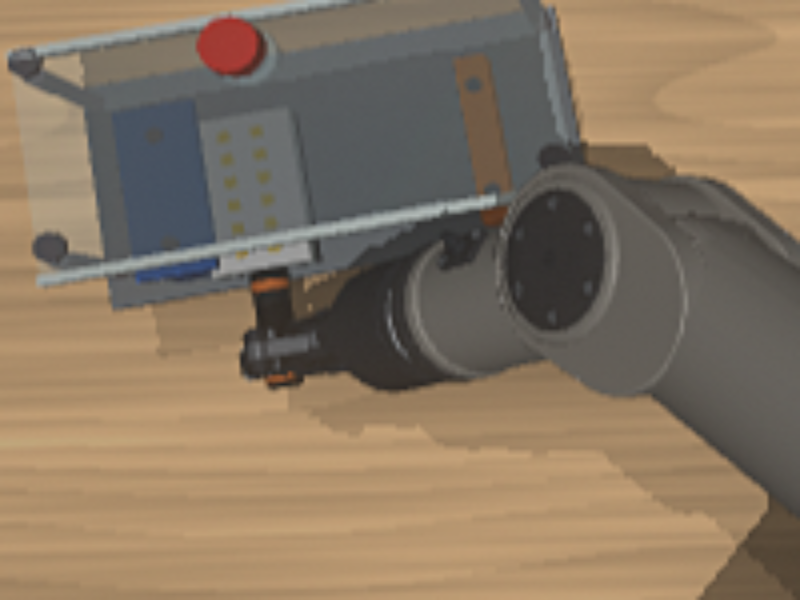

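View pics/side9.png

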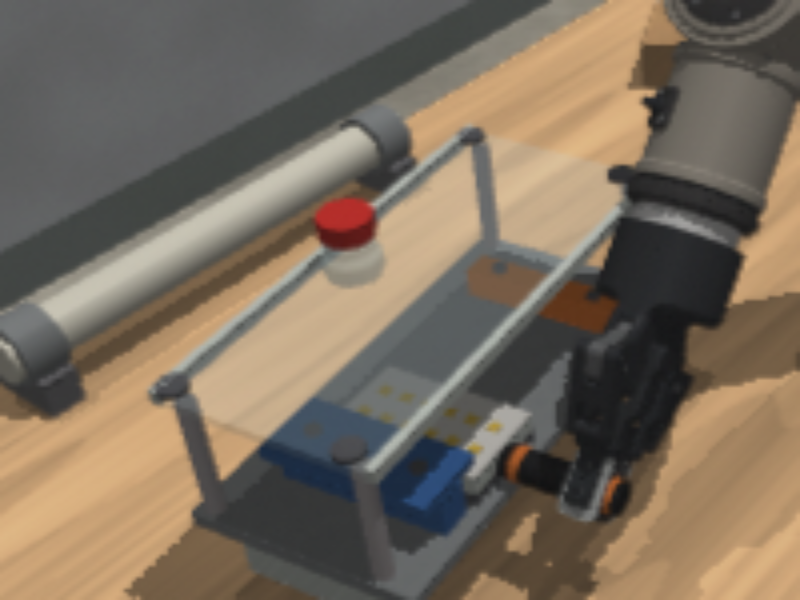

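Module edge is already under the lip and aligned. I'll close the last ~8 mm in small steps while watching the side force.

```bash
python3 -m handwheel '[[[-0.0003,0.002,0,0,0,0,0.01],[-0.0003,0.002,0,0,0,0,0.01],[-0.0003,0.002,0,0,0,0,0.01],[0,0,0,0,0,0,0.01]]]' 100
python3 -m handwheel '[[[-0.0002,0.001,0,0,0,0,0.01],[-0.0002,0.001,0,0,0,0,0.01],[0,0,0,0,0,0,0.01]]]' 100
python3 - <<'E'
from meas import *
o=r.get_obs(); M=Ro.from_rotvec(o['orientation']).as_matrix(); p=o['tcp_pos'];g=p+.054*M[:,2];print(g,g[:2]@[-.159,.987]-.0046,o['contact_force'],o['moment'])
E
```

```text
clock: 15.95
tcp_pos: [0.4798, 0.0949, 0.1201]
orientation: [-2.314, -0.191, 0.083]
contact_force: [0.4, -0.4, -0.7]
grip_width: 0.0195
clock: 16.2
tcp_pos: [0.4793, 0.0968, 0.12]
orientation: [-2.314, -0.191, 0.084]
contact_force: [1.6, -0.7, -0.9]
grip_width: 0.0192
[0.47278354 0.13576805 0.08326495] 0.054230481413480774 [ 1.5668877  -0.74020293 -0.88285757] [-1.06004434 -0.31291958 -0.21672975]
```

```bash
python3 -m handwheel '[[[-0.0002,0.001,0,0,0,0,0.01],[-0.0002,0.001,0,0,0,0,0.01],[0,0,0,0,0,0,0.01],[0,0,0,0,0,0,0.01]]]' 100
python3 - <<'E'
from meas import *
o=r.get_obs(); M=Ro.from_rotvec(o['orientation']).as_matrix(); p=o['tcp_pos'];g=p+.054*M[:,2];print(g,g[:2]@[-.159,.987]-.0046,o['contact_force'],o['moment'])
E
python3 -m handwheel '[[[-0.0002,0.001,0,0,0,0,0.01],[-0.0002,0.001,0,0,0,0,0.01],[0,0,0,0,0,0,0.01],[0,0,0,0,0,0,0.01]]]' 100
python3 - <<'E'
from meas import *
o=r.get_obs(); M=Ro.from_rotvec(o['orientation']).as_matrix(); p=o['tcp_pos'];g=p+.054*M[:,2];print(g,g[:2]@[-.159,.987]-.0046,M.round(3),o['contact_force'],o['moment'])
E
```

```text
clock: 16.53
tcp_pos: [0.4787, 0.0978, 0.1196]
orientation: [-2.315, -0.19, 0.085]
contact_force: [-0.2, -7.8, 2.1]
grip_width: 0.0194
[0.47220231 0.13677954 0.08282049] 0.05532123893052893 [-0.18152755 -7.75440343  2.08325449] [-1.50495242  0.05071433 -0.05627529]
clock: 16.87
tcp_pos: [0.4783, 0.0987, 0.1191]
orientation: [-2.316, -0.188, 0.085]
contact_force: [-2.0, -12.7, 2.8]
grip_width: 0.0191
[0.47182697 0.1376191  0.08226579] 0.05620956525234856 [[ 0.987  0.109 -0.121]
 [ 0.163 -0.674  0.721]
 [-0.003 -0.731 -0.683]] [ -1.99533218 -12.70286343   2.79244591] [-2.11658421  0.19646028  0.08174562]
```

```bash
python3 - <<'E'
from meas import *
for c in('side','top'):
    im,d=r.grab_frame(c); save(c+'10.png',cv2.resize(im[170:290,90:240],None,fx=5,fy=5,interpolation=2)); W=world(c,d)
E
```

```text
(no output)
```

View pics/top10.png

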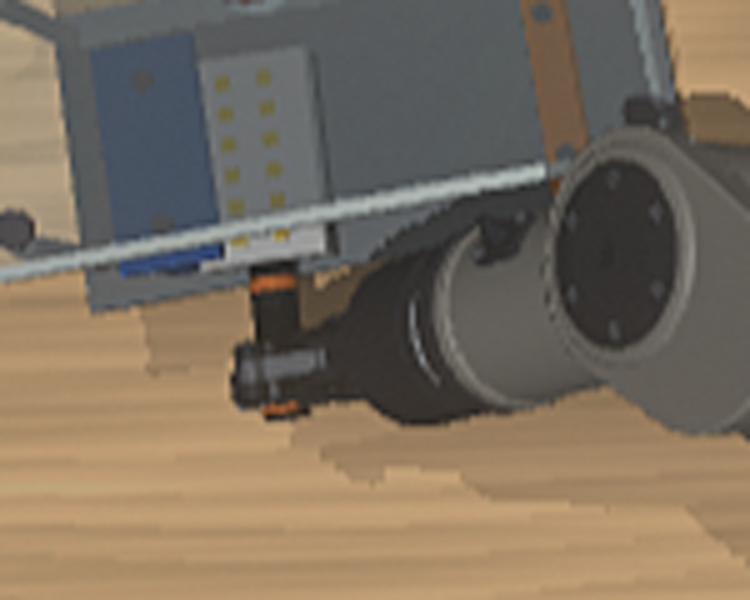

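View pics/side10.png

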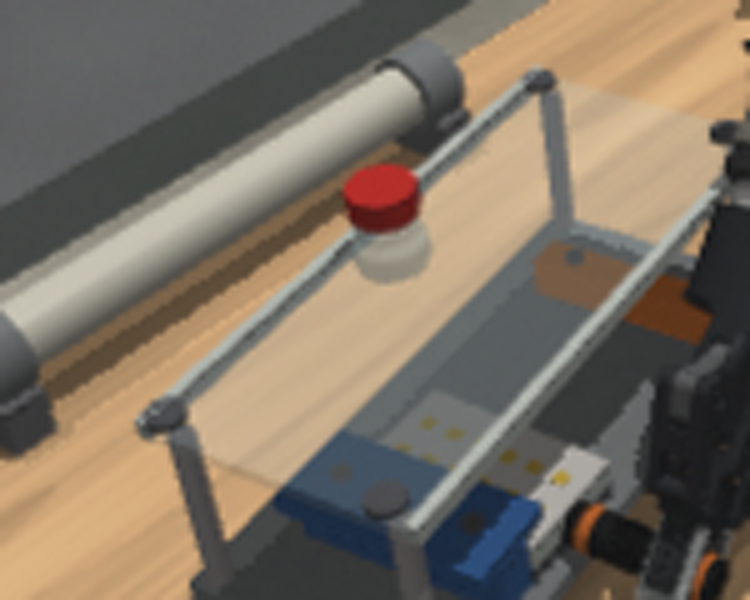

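The far end may be slightly further from the block than the near end, so I'll measure the module's yaw from its LED rows against the station yaw.

```bash
cat >> meas.py <<'E'
def onplane(c,uv,z):
    f,cx,cy,R,t=K(c); uv=np.atleast_2d(uv); ray=np.c_[(uv[:,0]-cx)/f,(uv[:,1]-cy)/f,np.ones(len(uv))]@R; o=-R.T@t
    return o+ray*((z-o[2])/ray[:,2])[:,None]
def leds(c,im,box):
    x0,x1,y0,y1=box; hsv=cv2.cvtColor(im,cv2.COLOR_RGB2HSV).astype(int); i=im.astype(int)
    w=np.clip((np.minimum(i[...,0],i[...,1])-i[...,2])-25,0,None).astype(float); w[(hsv[...,0]<20)|(hsv[...,0]>36)]=0
    k=np.zeros_like(w); k[y0:y1,x0:x1]=w[y0:y1,x0:x1]
    n,l,s,_=cv2.connectedComponentsWithStats((k>0).astype(np.uint8),connectivity=4); out=[]
    for j in range(1,n):
        q=l==j
        if 3<=q.sum()<60:
            v,u=np.nonzero(q); out.append([np.average(u,weights=k[q]),np.average(v,weights=k[q]),q.sum()])
    return np.array(out)
E
python3 - <<'E'
from meas import *
for c,box in(('top',(128,158,178,225)),('side',(150,215,240,275))):
    im,d=r.grab_frame(c); L=leds(c,im,box); print(c,len(L)); 
    X=onplane(c,L[:,:2],.0945) 
    s=X[:,:2]@[.987,.159]-.6128; y=X[:,:2]@[-.159,.987]-.0046
    for a in zip(L.round(1).tolist(),s.round(4),y.round(4)): print(*a)
E
```

```text
top 12
[142.2, 184.9, 6.0] 0.0198 0.0424
[133.7, 186.4, 6.0] 0.0201 0.0632
[142.7, 191.2, 4.0] 0.0044 0.0434
[134.4, 192.5, 4.0] 0.0051 0.0636
[143.4, 197.4, 4.0] -0.0108 0.044
[135.5, 198.5, 4.0] -0.0099 0.0631
[144.5, 203.5, 4.0] -0.0259 0.0437
[136.1, 204.6, 6.0] -0.0248 0.0638
[145.0, 209.6, 6.0] -0.0406 0.0446
[136.5, 210.9, 6.0] -0.0399 0.0651
[145.7, 216.5, 6.0] -0.0572 0.0452
[137.4, 217.9, 6.0] -0.0569 0.0653
side 5
[175.3, 254.1, 3.0] 0.0175 0.0407
[180.5, 256.2, 5.0] 0.0026 0.0413
[191.1, 260.7, 6.0] -0.028 0.043
[196.2, 262.8, 7.0] -0.0422 0.0436
[201.7, 265.1, 11.0] -0.0574 0.0444
```

Both cameras put the far end 2–3 mm short, a yaw error of about −2.4°. The near corner touches first. I'll turn the tool +0.043 about z, pivoting near that corner, then press again.

```bash
python3 -m handwheel '[[[0.0005,-0.0006,0,0,0,0.011,0.01],[0.0005,-0.0006,0,0,0,0.011,0.01],[0.0005,-0.0006,0,0,0,0.011,0.01],[0.0005,-0.0006,0,0,0,0.011,0.01],[0,0,0,0,0,0,0.01],[0,0,0,0,0,0,0.01]]]' 100
cat > look.py <<'E'
from meas import *
import sys
o=r.get_obs(); M=Ro.from_rotvec(o['orientation']).as_matrix(); p=o['tcp_pos'];g=p+.054*M[:,2];print(g,g[:2]@[-.159,.987]-.0046,np.degrees(np.arctan2(M[1,0],M[0,0])),o['contact_force'],o['moment'])
for c,box in(('top',(128,158,178,225)),('side',(150,215,240,275))):
    im,d=r.grab_frame(c); L=leds(c,im,box); X=onplane(c,L[:,:2],.0945)
    s=X[:,:2]@[.987,.159]-.6128; y=X[:,:2]@[-.159,.987]-.0046
    for q,nm in((y<.053,'R'),(y>=.053,'L')):
        if q.sum()>2: k=np.polyfit(s[q],y[q],1); print(c,nm,q.sum(),'slope deg',np.degrees(k[0]).round(2),'y at s=-.02',np.polyval(k,-.02).round(4))
    save(c+sys.argv[1]+'.png',cv2.resize(im[170:290,90:240],None,fx=5,fy=5,interpolation=2))
E
python3 look.py 11
```

```text
clock: 17.57
tcp_pos: [0.4815, 0.0966, 0.1194]
orientation: [-2.312, -0.238, 0.105]
contact_force: [1.2, -8.9, 0.2]
grip_width: 0.0193
[0.4733733  0.13524454 0.08253792] 0.05362001120128138 11.78258474051853 [ 1.1971831  -8.93122725  0.18314787] [-1.93923814 -0.25892192 -0.46006652]
top R 6 slope deg 0.24 y at s=-.02 0.0455
top L 5 slope deg 1.53 y at s=-.02 0.0653
side R 5 slope deg -0.61 y at s=-.02 0.0443
```

```bash
python3 -m handwheel '[[[-0.0001,0.0008,0,0,0,0.004,0.01],[-0.0001,0.0006,0,0,0,0,0.01],[0,0,0,0,0,0,0.01],[0,0,0,0,0,0,0.01]]]' 100
python3 look.py 12
python3 - <<'E'
from meas import *
# station yaw refs from first top/side images: shelf deck edges
for c in('side','top'):
    d=np.load(c+'0.npy'); W=world(c,d); roi=(W[...,0]>.45)&(W[...,0]<.75)&(W[...,1]>-.12)&(W[...,1]<.32)&(d>0)&(abs(W[...,2]-.163)<.008)
    im=(roi).astype(np.uint8); im=cv2.morphologyEx(im,cv2.MORPH_OPEN,np.ones((3,3)))
    P=W[im>0]; s=P[:,:2]@[.987,.159]-.6128; y=P[:,:2]@[-.159,.987]-.0046
    for nm,sel,A,B in(('front',-1,y,s),('back',1,y,s),('left',1,s,y),('right',-1,s,y)):
        lo,hi=np.percentile(A,[8,92]); bins=np.linspace(lo,hi,25); xs=[];vs=[]
        for i in range(24):
            q=(A>=bins[i])&(A<bins[i+1])
            if q.sum()>5: xs.append((bins[i]+bins[i+1])/2); vs.append((B[q]*sel).max()*sel)
        k=np.polyfit(xs,vs,1); print(c,nm,'slope deg',np.degrees(k[0]).round(2),'pos',np.polyval(k,0).round(4))
E
```

```text
clock: 18.0
tcp_pos: [0.4815, 0.097, 0.1191]
orientation: [-2.313, -0.242, 0.107]
contact_force: [-0.4, -13.7, 2.8]
grip_width: 0.0191
[0.47325972 0.13557809 0.0821781 ] 0.05396727567581599 11.962075561293743 [ -0.37216682 -13.74553477   2.82287706] [-2.46284491 -0.20305195 -0.31311509]
top R 6 slope deg -0.03 y at s=-.02 0.0456
top L 6 slope deg 0.62 y at s=-.02 0.0656
side R 5 slope deg -0.81 y at s=-.02 0.0443
side front slope deg -0.04 pos -0.0671
side back slope deg 1.0 pos 0.0717
side left slope deg -0.04 pos 0.1494
side right slope deg 0.71 pos -0.1495
top front slope deg -0.0 pos -0.0635
top back slope deg -0.49 pos 0.0775
top left slope deg 0.02 pos 0.1495
top right slope deg 0.16 pos -0.1494
```

View pics/top12.png

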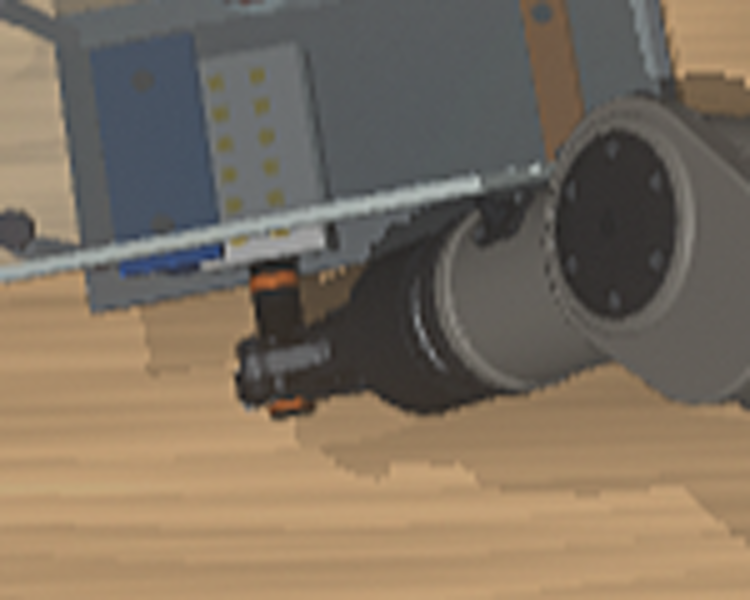

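```bash
python3 -m handwheel '[[[0.0003,-0.0003,0,0,0,0.008,0.01],[0.0003,-0.0003,0,0,0,0.008,0.01],[0,0,0,0,0,0,0.01],[0,0,0,0,0,0,0.01]]]' 100
python3 look.py 13
```

```text
clock: 18.43
tcp_pos: [0.4823, 0.0968, 0.1191]
orientation: [-2.311, -0.259, 0.114]
contact_force: [0.8, -10.6, 0.4]
grip_width: 0.0193
[0.47346145 0.13527345 0.08226012] 0.05363452142829629 12.825945134307876 [  0.80084182 -10.56998828   0.38329534] [-2.3078446  -0.21526561 -0.89003707]
top R 6 slope deg 0.35 y at s=-.02 0.0457
top L 5 slope deg 1.41 y at s=-.02 0.0653
side R 5 slope deg -0.64 y at s=-.02 0.0443
```

Turning the tool a further 0.9° no longer turned the module and the yaw moment rose, so the side is flush. Releasing.

```bash
python3 -m handwheel '[[[0,0,0,0,0,0,0.025],[0,0,0,0,0,0,0.035],[0,0,0,0,0,0,0.055],[0,0,0,0,0,0,0.0854],[0,0,0,0,0,0,0.0854],[0,0,0,0,0,0,0.0854]]]' 100
python3 look.py 14
```

```text
clock: 19.03
tcp_pos: [0.4805, 0.0997, 0.1202]
orientation: [-2.307, -0.267, 0.117]
contact_force: [-0.1, -0.2, -0.3]
grip_width: 0.0809
[0.47143294 0.13815934 0.08346601] 0.05680542634526288 13.19451365448345 [-0.13836676 -0.22502486 -0.2885569 ] [-0.76220122 -0.22839587 -0.04244382]
top R 5 slope deg -0.15 y at s=-.02 0.0455
top L 5 slope deg 0.75 y at s=-.02 0.0654
side R 5 slope deg 0.37 y at s=-.02 0.0449
```

View pics/side14.png

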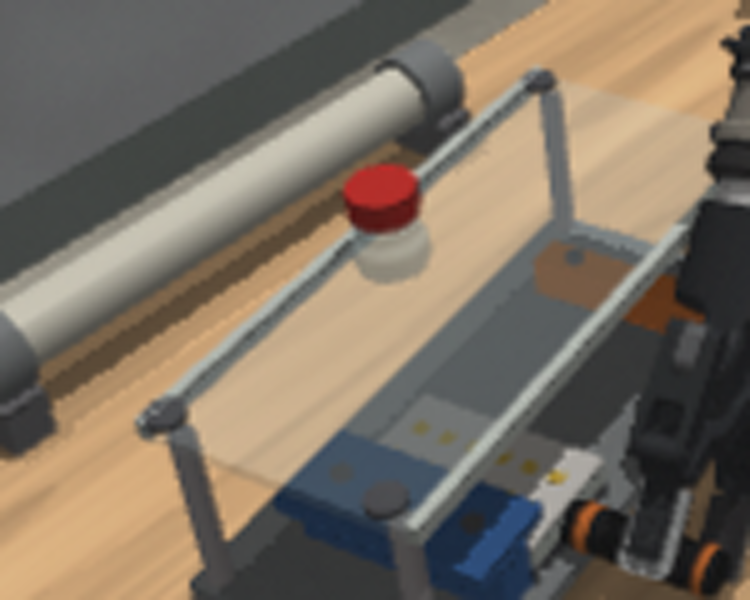

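View pics/top14.png

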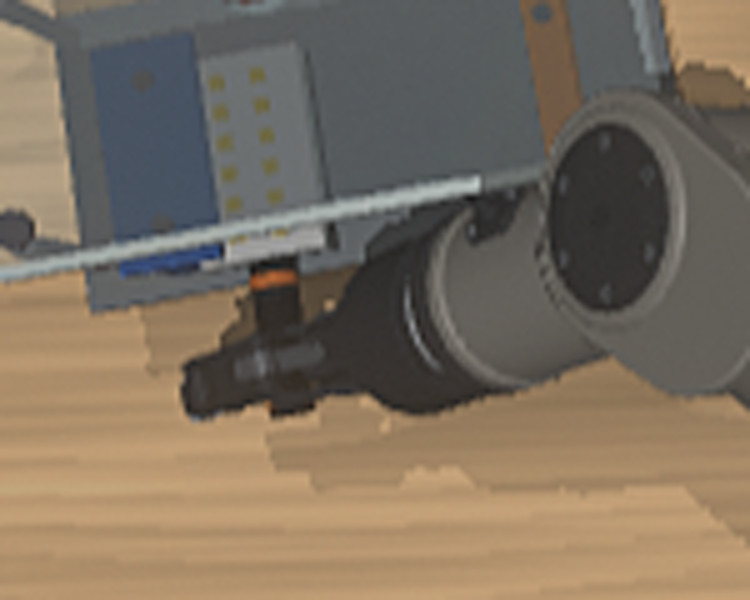

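```bash
python3 -m handwheel '[[[0.0013,-0.0086,0.0082,0,0,0,0.0854],[0.0013,-0.0086,0.0082,0,0,0,0.0854],[0.0013,-0.0086,0.0082,0,0,0,0.0854],[0.0013,-0.0086,0.0082,0,0,0,0.0854],[0.0013,-0.0086,0.0082,0,0,0,0.0854],[0.0013,-0.0086,0.0082,0,0,0,0.0854],[-0.002,-0.01,0.02,0,0,0,0.0854],[-0.002,-0.01,0.02,0,0,0,0.0854],[-0.002,-0.01,0.02,0,0,0,0.0854],[0,0,0,0,0,0,0.0854]]]' 100
python3 look.py 15
python3 - <<'E'
from meas import *
for c in('side','top'):
    im,d=r.grab_frame(c); save(c+'16.png',im); W=world(c,d); print(c,rodfit(c,d,.082,y=(.09,.18),ym=.138))
    for n in('jar','meter'):
        m=r.masks_of(n,c)[0]; p=m['pixels']&(d>0); print(c,n,round(m['p'],2),np.round(m['at']),np.round(np.median(W[p],0),3))
E
```

```text
clock: 19.97
tcp_pos: [0.4839, 0.0163, 0.2321]
orientation: [-2.309, -0.265, 0.111]
contact_force: [-0.4, 0.5, 0.5]
grip_width: 0.0857
[0.47513061 0.05481539 0.19526515] -0.02604297475287147 13.000435476795149 [-0.4301245   0.537654    0.51927292] [-0.71651802 -0.16256402 -0.05912086]
top R 5 slope deg -0.27 y at s=-.02 0.0456
top L 5 slope deg 0.73 y at s=-.02 0.0654
side R 5 slope deg 0.41 y at s=-.02 0.0449
side (array([0.13904693, 0.24450164, 0.08076266]), 419, np.float64(0.45218849768977043))
side jar 0.91 [168. 211.] [0.638 0.131 0.193]
side meter 0.56 [315. 170.] [ 0.561 -0.465  0.033]
top (array([0.13957395, 0.18339151, 0.08167596]), 237, np.float64(0.456799992782826))
top jar 0.86 [141. 161.] [0.647 0.119 0.206]
top meter 0.62 [128. 224.] [0.53  0.184 0.106]
```

View pics/side15.png

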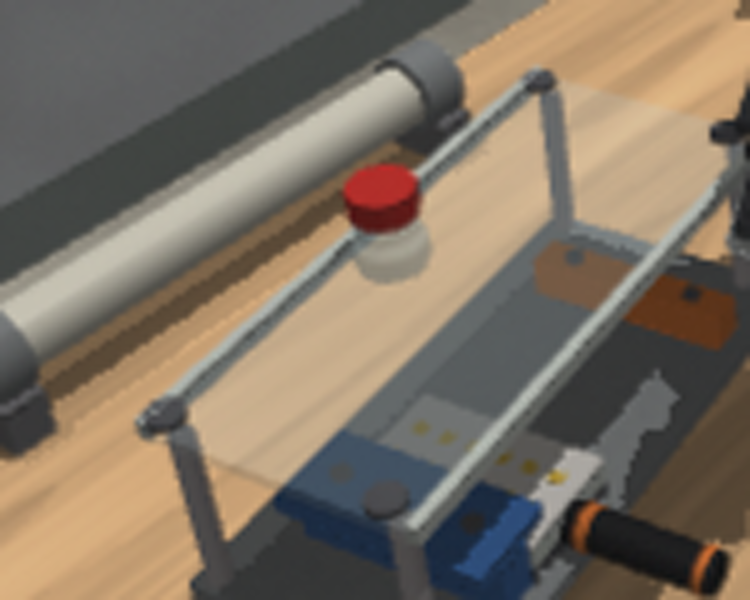

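View pics/top15.png

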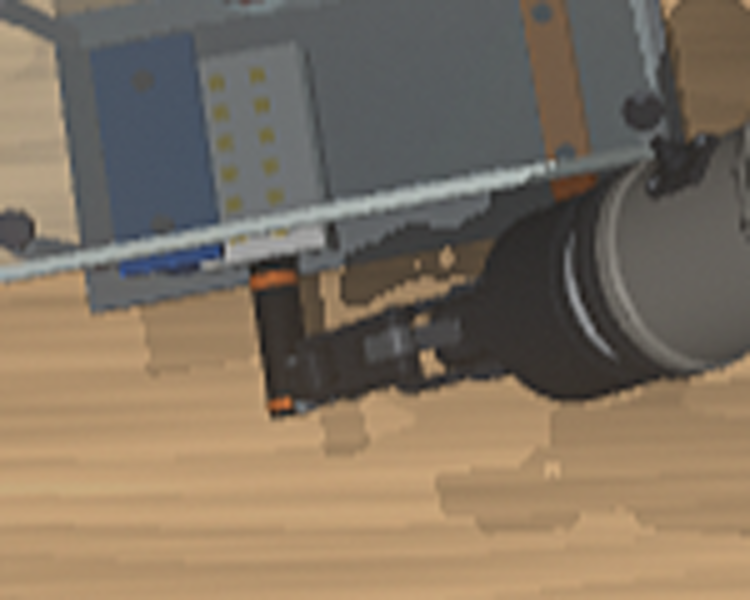

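```bash
python3 -m handwheel '[[[-0.005,-0.01,0.02,0,0,0,0.0854],[-0.005,-0.01,0.02,0,0,0,0.0854],[-0.005,-0.01,0.02,0,0,0,0.0854],[0,0,0,0,0,0,0.0854],[0,0,0,0,0,0,0.0854],[0,0,0,0,0,0,0.0854]]]' 100
python3 look.py 17
python3 -c "
from bench import r
print(r.hand_in(), r.get_obs()['clock'])"
```

```text
clock: 20.87
tcp_pos: [0.4672, -0.0121, 0.2886]
orientation: [-2.307, -0.266, 0.118]
contact_force: [0.3, -1.1, 0.4]
grip_width: 0.0855
[0.45814481 0.02642627 0.25184971] -0.05136229788314298 13.17240680527168 [ 0.30864177 -1.13281949  0.44965503] [-0.7663774  -0.17947008  0.06310744]
top R 5 slope deg -0.29 y at s=-.02 0.0455
top L 5 slope deg 0.76 y at s=-.02 0.0653
side R 5 slope deg 0.39 y at s=-.02 0.0449
the job is handed in; nothing more can be done
the job is handed in; nothing more can be done
```

The module is turned LEDs up and its long side is home under the blue block's lip. I let go of it and handed the job in at about 21 s.

I turned it beneath the shelf in two quarter turns, setting it down on its long side and taking the grip again in between. After sliding it to the block, I found its far end about 3 mm short. I corrected the angle by about 2.4° while still holding it, then pressed again.

**Last checks, after letting go:**
- **Position:** the module's centre is about 55 mm from the deck's centre line, which is the home position. The press on the block read 13.7 N, and the module resisted a further turn of the tool.
- **Squareness:** the LED rows lie between −0.3° and +0.8° of the station's heading. The two cameras and two rows do not fully agree, so there could be a leftover angle of up to about half a degree.
- **Jar and meter:** the jar's position agrees within 2 mm of the start in both cameras, and so does the meter's in the side camera. The top camera's last meter detection landed on the blue block instead, a false report, so it does not confirm the meter.
- **Rod angle:** fitting the rod's direction gave inconsistent angles (10.5° from the top camera, 14° from the side), because the gripper or the module's body was in the data. I relied on the LED rows instead.

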